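# Pack the adapter flanges in the storage cradle and bar it

## Task

Lift the drop bar out of the cradle's keeper posts and lay it flat on the middle of the rubber mat. Then stack all the hat-shaped flanges lying about in the cradle's trough, two layers at most and without turning any over, so that they pack tight: each flange faces the other way up from those right beside it and directly above or below it, brims tucked over brims, columns straight, and the middle of the bottom layer filled. Last, lower the bar back into the notches of both posts so that it lies fully down across the stack, and leave the black lens canister and the amber bottle standing where they are.

Things in the scene. Friction and masses are not known exactly. Their poses are not given: they have to be found in the camera images.
- U1: turned aluminium adapter flange shaped like a hat: round brim 62 mm across and 6 mm thick, solid crown 36 mm across, 32 mm tall overall, about 0.12 kg; all flanges are the same part. This one stands brim down, crown up (brim from 0 to 6 mm, crown from 6 to 32 mm above its origin). Origin: centre of its underside, z up. May be absent (2 or 3 of this kind are there).
- U2: turned aluminium adapter flange shaped like a hat: round brim 62 mm across and 6 mm thick, solid crown 36 mm across, 32 mm tall overall, about 0.12 kg; all flanges are the same part. This one stands brim down, crown up (brim from 0 to 6 mm, crown from 6 to 32 mm above its origin). Origin: centre of its underside, z up. May be absent (2 or 3 of this kind are there).
- U3: turned aluminium adapter flange shaped like a hat: round brim 62 mm across and 6 mm thick, solid crown 36 mm across, 32 mm tall overall, about 0.12 kg; all flanges are the same part. This one stands brim down, crown up (brim from 0 to 6 mm, crown from 6 to 32 mm above its origin). Origin: centre of its underside, z up. May be absent (2 or 3 of this kind are there).
- D1: turned aluminium adapter flange shaped like a hat: round brim 62 mm across and 6 mm thick, solid crown 36 mm across, 32 mm tall overall, about 0.12 kg; all flanges are the same part. This one stands crown down, brim up (crown from 0 to 26 mm, brim from 26 to 32 mm above its origin). Origin: centre of its underside (the crown's end face), z up. May be absent (2 or 3 of this kind are there).
- D2: turned aluminium adapter flange shaped like a hat: round brim 62 mm across and 6 mm thick, solid crown 36 mm across, 32 mm tall overall, about 0.12 kg; all flanges are the same part. This one stands crown down, brim up (crown from 0 to 26 mm, brim from 26 to 32 mm above its origin). Origin: centre of its underside (the crown's end face), z up. May be absent (2 or 3 of this kind are there).
- D3: turned aluminium adapter flange shaped like a hat: round brim 62 mm across and 6 mm thick, solid crown 36 mm across, 32 mm tall overall, about 0.12 kg; all flanges are the same part. This one stands crown down, brim up (crown from 0 to 26 mm, brim from 26 to 32 mm above its origin). Origin: centre of its underside (the crown's end face), z up. May be absent (2 or 3 of this kind are there).
- cradle: grey cradle fixed to the table: base plate 96 x 252 mm, 6 mm thick, long along its y, origin centred under the plate, z up. Its trough runs along y: side lips 4 mm high, 70 mm apart; end walls 14 mm high, 172 mm apart. Posts with notches for the bar stand at both ends, 104 mm tall
- cradle_floor (a point): centre of the trough's floor, 6 mm above the cradle's origin, same axes. Three flanges fit side by side only if neighbours are opposite ways up, brim over brim: centres at x = 0, y = -52, 0, +52 mm (3 mm play). Bottom-layer flanges have their origin at this height, upper-layer ones (standing on them) 32 mm higher
- keeper_a (a point): middle of the notch floor of the keeper post at cradle y = -110 mm, 76 mm above the cradle's origin. The notch is open upward, 30 mm wide across the bar, the post 12 mm thick along it; the horns rise 16 mm straight, then flare outward 12 mm more
- keeper_b (a point): middle of the notch floor of the keeper post at cradle y = +110 mm, 76 mm above the cradle's origin. The notch is open upward, 30 mm wide across the bar, the post 12 mm thick along it; the horns rise 16 mm straight, then flare outward 12 mm more
- bar: steel drop bar, loose: flat strip 24 mm wide (x), 256 mm long (y), 10 mm thick, about 0.22 kg, with a black upright lifting tab on its middle, 12 mm thick (x), 44 mm long (y), from 10 to 40 mm above the underside. Origin: centre of the underside, z up. At the start it lies in the two notches of the keeper posts, across the top of the empty cradle; it can be turned end for end
- mat: black rubber mat fixed to the table, 290 mm (x) by 85 mm (y), 3 mm thick, empty; origin at the centre of its underside; place to lay the bar meanwhile
- canister: bystander: black round lens canister, 42 mm across, 60 mm tall, standing among the flanges; origin at the centre of its underside
- oil_bottle: bystander: amber bottle 30 mm across, 70 mm tall, at the far left beside the cradle; origin at the centre of its underside
Things that resemble listed ones, but are neither listed nor needed, are in the scene too. What is shaped like the U1 but green is not meant. Leave any brown look-alike of the D2 alone.

How it is judged:
By the outcome, as a careful person would: the job done as asked, in the order asked, and still so for the second after the job is handed in, with the robot touching nothing.
Of U1, U2, U3 only 2 to 3 are there at a start; the rules pass over those that are not, and their reading is None.
Of D1, D2, D3 only 2 to 3 are there at a start; the rules pass over those that are not, and their reading is None.
At some moment in a run one of bar may be knocked a few centimetres aside while the robot is not near it.
It also fails if it takes over 210 s, if anything falls off the work surface, if the arm or the gripper's body presses on something with over 40 N, if the wrist force passes 120 N, or if a joint passes its speed limit or range.

## Robot

A 6-joint arm with a two-finger parallel gripper is mounted at the origin on the work surface. World frame = base frame: x ahead of the robot, y to its left, z up, the work surface at z = 0. Lengths are in mm, angles in rad, forces in N, time in s.
With the tool pointing down it reaches from about 350 to 875 mm from the base axis. Payload 4.2 kg.
Tool frame: the origin (TCP) lies on the mounting face of the last link; the fingertips stand 173 mm ahead of it and the grasp point (between the pads) lies 155 mm ahead of it; z points along the fingers, y is the direction in which the jaws open and shut (so a half turn about z gives the same grasp; the last joint's range is limited). The gripper opens to 85 mm and grips with 20 to 120 N. Pads are 22 mm wide; open, the fingers measure 114 mm over their backs; the gripper's body (76 mm by 85 mm) begins 54 mm behind the grasp point. The pads swing forward as they close: fully open they stand 13 mm farther back than shut.
Start: joints at [-0.979, 0.385, 0.008, 0, -1.194, -0.259], TCP at [204.197, -590.681, 404.712] pointing down, gripper open.
Joint ranges: [-3.14, 3.14], [-1.21, 2.06], [-1.07, 1.41], [-3.16, 2.05], [-2.99, -0.16], [-3.1, 3.1]. Speed limits (rad/s): [2.79, 2.79, 3.14, 3.14, 3.14, 3.14].

## Interface

Orientations are given as a unit quaternion [x, y, z, w].
In Python, from bench import arm gives the robot as it stands. The module is installed in compiled form; this text tells all that it offers.
- The arm moves only by the tool play_rows, never from a script. Its argument "moves" is a list of rows, each a list of 3 entries, a list of its own where there are three numbers: the shift along the world's x, y, z in units of 30 cm (1.0 is 30 cm), then the turn about the world's z in units of 30 degrees (1.0 is 30 degrees), then the gripper's target within -1 to 1 (shut at 1, half-way at 0, fully open at -1). In form: [[[x, y, z], turn, jaw], ...]. A call has 1 to 12 rows; each row is the pose to reach, as a shift and turn from the pose measured when the call began; what a row does not reach only later rows make up. A row lasts 1/8 s, in which the tool goes at most 62.5 mm and 10.7 degrees, less where a joint would pass 70% of its speed; a pose out of reach is approached as far as the arm can. A call with a number of a shift or a turn outside -1 to 1 is refused whole. A call with a gripper value outside its range is refused whole. The fingers move at their own pace and stop on an object; the grip force is fixed at half the most. Time passes only in rows, so rows that repeat a pose let the fingers close. It gives the time, the measured TCP pose, the force and the opening at its end, in the units of the state.
- arm.read_state(): the state, without advancing time (a new reading comes with each control period).
- arm.get_image(name): name is "scene" or "top" or "wrist"; returns a dict with "pixels" (480x640x3 uint8, red, green, blue), "vfov" (degrees; the focal length in pixels is half the picture's height over the tangent of half this angle, whatever the lens; pixels are square), "cx", "cy" (the principal point, pixels), "xyz" and "rotation" of the camera in the world. Camera axes: x right, y up, looking along -z (the intrinsics and any distortion apply to the point x, -y, -z); pixel columns grow to the right and rows downward; lengths in mm; the calibration is good to about 2 mm. A picture is of the moment at which its call begins. There is no depth.
- arm.job_done(): hands the job in, once; it reports no verdict.
Trained networks look in a picture, given as the dict that the camera call returned (one of the last four; its "shot" number tells which), for a name from the list of things; names that differ only in an ending like _2 or _b are one class to them, and where a whole thing is asked for, a point or a joint stands for the part that bears it (a point fixed in the world has none). Each returns a list of dicts, best first, with "conf" (0 to 1); they miss things now and then, are a little off and sometimes report something else, mostly with a low value. They report only what shows in the picture. A call takes as long as a camera call. They do not tell look-alikes from the thing itself.
- arm.look_for(name, picture): "centre" ([x, y, z] in mm, in world coordinates, good to about 4 mm: the middle of the surface that is visible of it).
The state is a dict: "clock": time; "joints": joint angles; "joint_vel": joint speeds; "joint_efforts": joint torques, N m; "position": TCP position; "ee_rot": TCP orientation; "contact_force": force on the tool from outside, world axes, zero at the start; "wrist_torque": the same for the moment, N m; "gripper_width": finger opening in mm.
Only numpy, scipy, OpenCV 4.12 (cv2) and the standard library are available. Lean on these libraries where they do the work, as an engineer would, in place of code of your own. Each camera call takes 0.05 s, during which the arm holds its last target.

## Working session

There is one attempt and no reset: what is moved stays moved. The work goes in short steps, Python scripts to look and compute and a tool call to move; the robot and the scene stay as the last step left them, time stands still between calls to the robot, and variables do not carry over. Pictures are saved under pics/ and viewed, and the job is handed in when it is done.

Besides the shell and the picture viewer there is one more tool, called after "Call:" as name(argument=value, ...), one argument or row to a line, values as JSON. play_rows: Moves the arm, as the interface text tells. Shifts and turns lie within -1 to 1; 1 stands for 30 cm of shift or 30 degrees of turn. Its arguments: {"type":"object","properties":{"moves":{"type":"array"}},"required":["moves"]}

```bash
mkdir -p pics
cat > h.py <<'E'
import numpy as np, cv2
from bench import arm
def save(im,n): cv2.imwrite(f'pics/{n}.png',im['pixels'][:,:,::-1])
def ray(im,u,v):
    f=240/np.tan(np.radians(im['vfov'])/2)
    d=np.array([(u-im['cx'])/f,-(v-im['cy'])/f,-1.0]); R=np.array(im['rotation'])
    if R.shape!=(3,3):
        from scipy.spatial.transform import Rotation as Ro; R=Ro.from_quat(R).as_matrix()
    return np.array(im['xyz']),R@d
def at(im,u,v,z):
    o,d=ray(im,u,v); return o+d*(z-o[2])/d[2]
def proj(im,p):
    f=240/np.tan(np.radians(im['vfov'])/2);R=np.array(im['rotation'])
    if R.shape!=(3,3):
        from scipy.spatial.transform import Rotation as Ro; R=Ro.from_quat(R).as_matrix()
    c=R.T@(np.array(p)-im['xyz']); return im['cx']+f*c[0]/-c[2], im['cy']-f*c[1]/-c[2]
E
python3 - <<'E'
from h import *
for n in ['scene','top']:
    im=arm.get_image(n); save(im,n+'0'); print({k:v for k,v in im.items() if k!='pixels'})
    for t in ['U1','D1','cradle','bar','mat','canister','oil_bottle']:
        print(n,t,[(np.round(r['centre']).tolist(),round(r['conf'],2)) for r in arm.look_for(t,im)])
print(arm.read_state())
E
```

```text
{'vfov': 43.377230000802776, 'cx': 326.5731511164901, 'cy': 245.28397980563943, 'xyz': array([1382.21765934,  403.60974618,  895.95040655]), 'rotation': array([0.21977189, 0.36358944, 0.77772364, 0.46330224]), 'shot': 1}
scene U1 [([579.0, -506.0, 9.0], 0.97), ([443.0, 130.0, 10.0], 0.95), ([462.0, -401.0, 31.0], 0.68), ([580.0, -394.0, 11.0], 0.66), ([648.0, -34.0, 4.0], 0.6), ([453.0, -263.0, 12.0], 0.59)]
scene D1 [([463.0, -399.0, 33.0], 0.9), ([434.0, -120.0, 34.0], 0.71), ([343.0, 136.0, 32.0], 0.71), ([445.0, -0.0, 32.0], 0.65), ([509.0, 337.0, 3.0], 0.37)]
scene cradle [([646.0, -38.0, 4.0], 0.9)]
scene bar [([651.0, -38.0, 87.0], 0.65)]
scene mat [([510.0, 339.0, 6.0], 0.69)]
scene canister [([589.0, -238.0, 43.0], 0.71)]
scene oil_bottle [([668.0, 252.0, 39.0], 0.61), ([447.0, 1.0, 30.0], 0.31)]
{'vfov': 47.76296652321674, 'cx': 315.63416043958296, 'cy': 232.9297731181194, 'xyz': array([ 269.7878216 ,  -81.28674441, 1297.96555295]), 'rotation': array([-0.07181171,  0.0670179 ,  0.70925779, -0.69807239]), 'shot': 2}
top U1 [([570.0, -509.0, 5.0], 0.82), ([563.0, -397.0, 4.0]
[... 468 characters left out ...]
clock': 0.8, 'joints': array([-9.79363451e-01,  3.84637957e-01,  7.91433272e-03, -4.90164373e-05,
       -1.19399292e+00, -2.58664964e-01]), 'joint_vel': array([-0.00156288, -0.00088297,  0.00068769,  0.00150557, -0.00062443,
       -0.00117831]), 'joint_efforts': array([ 1.02496522e-04, -3.92029023e+01,  1.88608861e+01,  4.19038385e+00,
       -1.74274555e-04,  3.67068807e-06]), 'position': array([ 204.21585821, -590.659102  ,  404.74790095]), 'ee_rot': array([-1.65608440e-01,  9.86191585e-01, -2.69448080e-05,  3.72114520e-05]), 'contact_force': array([ 0.25008376, -0.33585824, -0.42080845]), 'wrist_torque': array([ 0.02496334, -0.04405628,  0.00777978]), 'gripper_width': 85.32503037875229}
```

View pics/scene0.png

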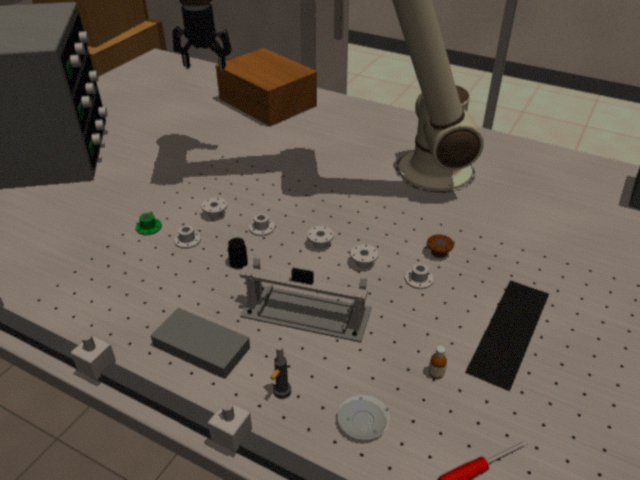

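View pics/top0.png

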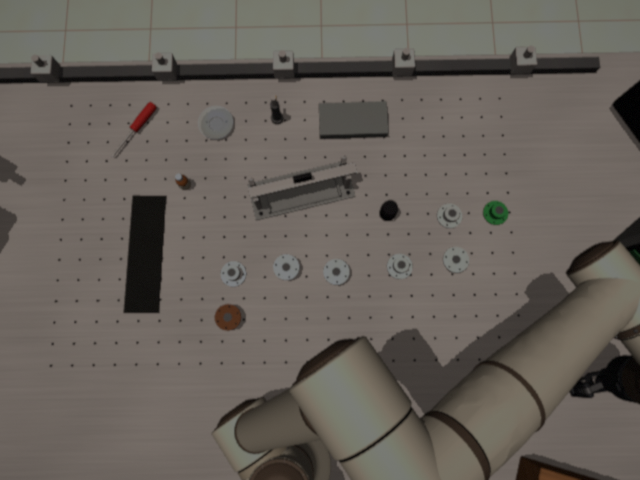

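Call:
play_rows(
  moves=[
    [[0.19, 0.23, 0], 0.35, -1],
    [[0.36, 0.45, 0], 0.7, -1],
    [[0.54, 0.68, 0], 1, -1],
    [[0.73, 0.91, 0], 1, -1],
    [[0.73, 0.91, 0], 1, -1],
    [[0.73, 0.91, 0], 1, -1],
    [[0.73, 0.91, 0], 1, -1],
  ],
)

```text
clock: 1.68
position: [424.6, -315.9, 405.0]
ee_rot: [-0.417, 0.909, -0.0, 0.0]
contact_force: [-0.3, -0.1, -0.1]
gripper_width: 85.3
```

Call:
play_rows(
  moves=[
    [[0.19, 0.23, 0], 0.35, -1],
    [[0.36, 0.45, 0], 0.7, -1],
    [[0.54, 0.68, 0], 1, -1],
    [[0.6, 0.91, 0], 1, -1],
    [[0.6, 0.91, 0], 1, -1],
    [[0.6, 0.91, 0], 1, -1],
    [[0.6, 0.91, 0], 1, -1],
    [[0.6, 0.91, 0], 1, -1],
  ],
)

```text
clock: 2.68
position: [604.1, -44.3, 405.0]
ee_rot: [-0.637, 0.77, -0.0, 0.0]
contact_force: [0.6, -0.7, 0.2]
gripper_width: 85.2
```

Call:
play_rows(
  moves=[
    [[0, 0, 0.1], 0.3, -1],
    [[0, 0, 0.1], 0.6, -1],
    [[0, 0, 0.1], 0.82, -1],
    [[0, 0, 0.1], 0.82, -1],
    [[0, 0, 0.1], 0.82, -1],
    [[0, 0, 0.1], 0.82, -1],
  ],
)

```text
clock: 3.42
position: [603.9, -44.8, 435.0]
ee_rot: [0.787, -0.618, 0.0, -0.0]
contact_force: [-0.2, -0.9, 0.3]
gripper_width: 85.4
```

Run:
```python
from h import *
im=arm.get_image('wrist'); save(im,'w1'); print({k:v for k,v in im.items() if k!='pixels'})
im=arm.get_image('top'); save(im,'t1')
print(arm.read_state())
```

```text
{'vfov': 61.659210864849875, 'cx': 322.3941407703024, 'cy': 240.72789903290004, 'xyz': array([ 623.12033515, -125.51722916,  403.24790442]), 'rotation': array([ 0.01945331, -0.16204271,  0.979479  , -0.11825656]), 'shot': 3}
{'clock': 3.525, 'joints': array([ 1.93525288e-01,  3.32979776e-01,  6.67964566e-03, -4.11401810e-06,
       -1.24443842e+00,  4.68086510e-02]), 'joint_vel': array([ 0.00374008,  0.00172692,  0.00106845, -0.00066021, -0.00066394,
        0.00196259]), 'joint_efforts': array([-8.26762500e-02, -3.69918108e+01,  1.92096967e+01,  4.27181974e+00,
       -2.01332616e-03, -3.54999051e-03]), 'position': array([604.02118599, -44.46447251, 434.96685325]), 'ee_rot': array([ 7.86773697e-01, -6.17241565e-01,  1.73994343e-05, -2.31417730e-05]), 'contact_force': array([-0.16384183, -0.64780193,  0.30828378]), 'wrist_torque': array([ 0.04322563, -0.04422583, -0.01717198]), 'gripper_width': 85.21721387981536}
```

View pics/w1.png

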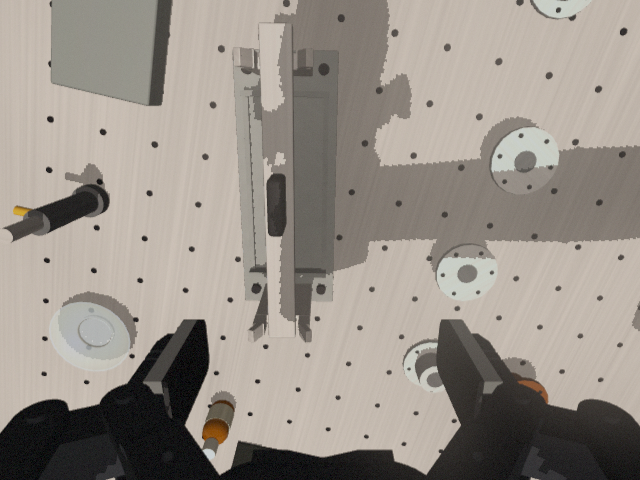

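Run:
```python
from h import *
im=arm.get_image('wrist')
im2=cv2.resize(im['pixels'][0:350,200:380],None,fx=3,fy=3,interpolation=cv2.INTER_CUBIC)
cv2.imwrite('pics/w1z1.png',im2[:525,:,::-1]);cv2.imwrite('pics/w1z2.png',im2[525:,:,::-1])
for n,(u,v),z in [('bar far L',(260,24),86),('far R',(291,24),86),('near L',(270,335),86),('near R',(296,335),86),('hole',(324,69),6),('h',(256,289),6),('h',(321,289),6),('pl',(338,52),6),('pl',(333,301),6),('pl',(246,301),6)]:
    print(n,np.round(at(im,u,v,z),1))
```

```text
bar far L [ 678.7 -166.4   86. ]
far R [ 657.5 -171.7   86. ]
near L [622.1  78.5  86. ]
near R [599.3  72.8  86. ]
hole [ 629.1 -154.8    6. ]
h [648.   77.1   6. ]
h [579.3  60.2   6. ]
pl [ 620.3 -171.5    6. ]
pl [563.1  71.2   6. ]
pl [656.  94.   6.]
```

View pics/w1z1.png

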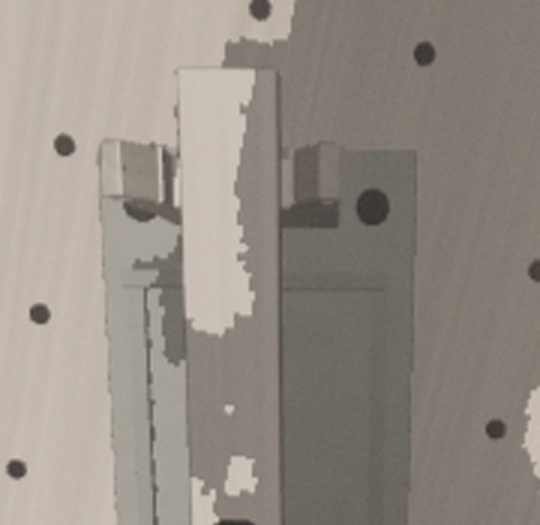

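View pics/w1z2.png

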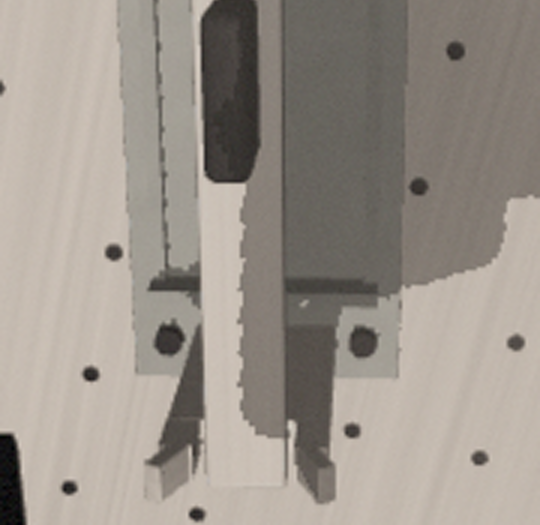

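Run:
```python
from h import *
im=arm.get_image('wrist')
s=arm.get_image('scene'); save(s,'s1')
for p in [(277,176),(277,232),(269,203),(285,203)]: print(np.round(at(im,*p,116),1))
cv2.imwrite('pics/s1z.png',cv2.resize(s['pixels'][240:350,220:390],None,fx=4.5,fy=4.5,interpolation=cv2.INTER_CUBIC)[:,:,::-1])
for y in (-128,128):
  for x in (-12,12):
    R=np.array([[.973,-.229],[.229,.973]]); c=R@[x,y]+[639.4,-46.7]; print(proj(s,[*c,86]))
for y in (-126,126):
  for x in (-48,48):
    c=R@[x,y]+[638.4,-39.6]; print('pl',proj(s,[*c,6]))
print(arm.look_for('bar',im),arm.look_for('cradle',im))
```

```text
[643.3 -69.9 116. ]
[634.7 -28.8 116. ]
[644.9 -49.2 116. ]
[633.6 -52.  116. ]
(np.float64(243.02727661934233), np.float64(264.7792425304389))
(np.float64(238.65483170490046), np.float64(272.49515836107935))
(np.float64(367.0423533319442), np.float64(288.0430807198758))
(np.float64(364.40127656160246), np.float64(296.4573497825128))
pl (np.float64(256.1156380679719), np.float64(282.90285540374185))
pl (np.float64(239.70518477609374), np.float64(314.2667755469351))
pl (np.float64(371.22363520907805), np.float64(305.1197196651416))
pl (np.float64(361.11941819936334), np.float64(339.1593990196131))
[{'centre': [645.3, -70.5, 85.2], 'conf': 0.73}, {'centre': [428.4, -121.7, 32.5], 'conf': 0.2}] [{'centre': [659.6, 239.9, 32.5], 'conf': 0.66}, {'centre': [635.3, -47.4, 2.6], 'conf': 0.59}]
```

View pics/s1z.png

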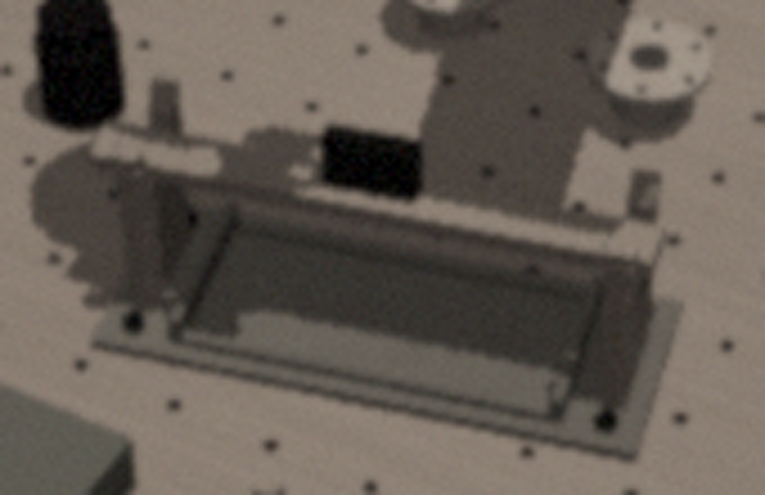

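Call:
play_rows(
  moves=[
    [[0.06, -0.005, -0.1], -0.015, -1],
    [[0.118, -0.01, -0.3], -0.015, -1],
    [[0.118, -0.01, -0.42], -0.015, -1],
    [[0.118, -0.01, -0.42], -0.015, -1],
    [[0.118, -0.01, -0.42], -0.015, -1],
  ],
)

```text
clock: 4.4
position: [640.2, -47.1, 310.9]
ee_rot: [0.785, -0.62, 0.001, -0.001]
contact_force: [-0.6, 0.6, 0.3]
gripper_width: 85.4
```

Run:
```python
from h import *
im=arm.get_image('wrist'); save(im,'w2')
print(arm.read_state()['position'])
for x in(-12,12):
  for y in (-22,22):
   R=np.array([[.973,-.229],[.229,.973]]);c=R@[x/2,y]+[639.4,-46.7];print(proj(im,[*c,116]))
```

```text
[640.21066244 -47.10640192 311.59049574]
(np.float64(338.1958334094262), np.float64(254.59321165192807))
(np.float64(336.68483904505644), np.float64(342.39927165613324))
(np.float64(310.54281584222156), np.float64(254.47050381771078))
(np.float64(311.1023667425664), np.float64(342.27455712923404))
```

View pics/w2.png

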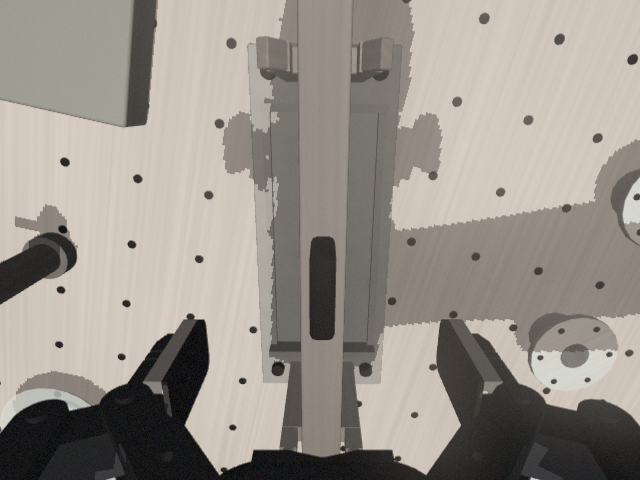

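Call:
play_rows(
  moves=[
    [[0, 0, -0.08], 0, -1],
    [[0, 0, -0.155], 0, -1],
    [[0, 0, -0.155], 0, -1],
    [[0, 0, -0.155], 0, 1],
    [[0, 0, -0.155], 0, 1],
    [[0, 0, -0.155], 0, 1],
    [[0, 0, -0.155], 0, 1],
    [[0, 0, -0.155], 0, 1],
    [[0, 0, -0.155], 0, 1],
  ],
)

```text
clock: 5.58
position: [640.4, -47.1, 265.7]
ee_rot: [0.785, -0.62, 0.002, -0.002]
contact_force: [-0.9, 0.0, 4.4]
gripper_width: 11.0
```

Call:
play_rows(
  moves=[
    [[0, 0, 0.03], 0, 1],
    [[0, 0, 0.08], 0, 1],
    [[0, 0, 0.15], 0, 1],
    [[0, 0, 0.25], 0, 1],
    [[0, 0, 0.3], 0, 1],
    [[0, 0, 0.3], 0, 1],
  ],
)

```text
clock: 6.32
position: [640.4, -47.1, 357.0]
ee_rot: [0.785, -0.62, 0.003, -0.003]
contact_force: [0.1, 0.6, -3.4]
gripper_width: 10.6
```

Run:
```python
from h import *
im=arm.get_image('wrist'); save(im,'w3')
t=arm.get_image('top'); save(t,'t3')
s=arm.get_image('scene'); save(s,'s3')
cv2.imwrite('pics/t3z.png',cv2.resize(t['pixels'][185:325,110:180],None,fx=4,fy=4,interpolation=cv2.INTER_CUBIC)[:,:,::-1])
print(arm.look_for('mat',s))
cv2.imwrite('pics/s3z.png',cv2.resize(s['pixels'][270:400,455:565],None,fx=4,fy=4,interpolation=cv2.INTER_CUBIC)[:,:,::-1])
```

```text
[{'centre': [509.8, 340.4, 3.8], 'conf': 0.69}, {'centre': [431.4, -115.1, 34.3], 'conf': 0.28}]
```

View pics/w3.png

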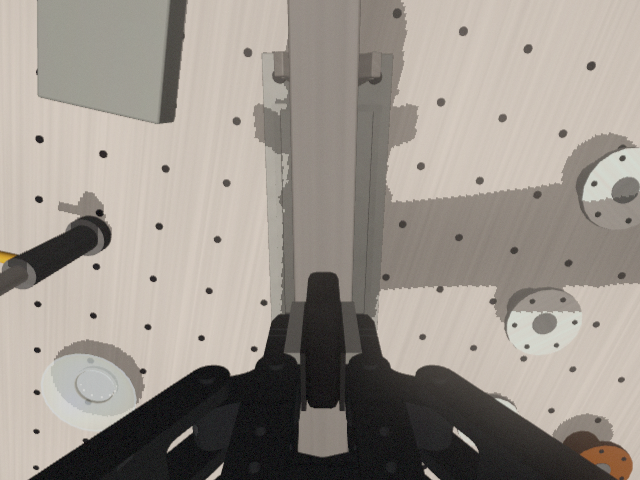

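View pics/t3z.png

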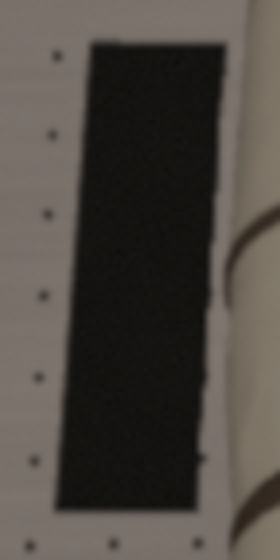

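View pics/s3z.png

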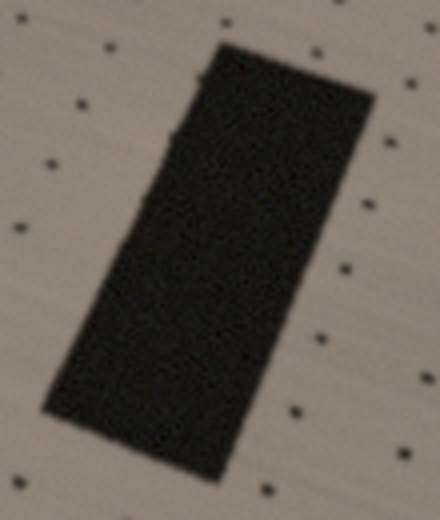

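Run:
```python
from h import *
t=arm.get_image('top');s=arm.get_image('scene')
for im,ox,oy,c in [(t,110,185,[(91,44),(226,44),(197,509),(56,509)]),(s,455,270,[(221,42),(375,96),(218,482),(43,410)])]:
    P=np.array([at(im,ox+(u+.5)/4-.5,oy+(v+.5)/4-.5,3)[:2] for u,v in c]); print(np.round(P,1).tolist(),P.mean(0), [round(float(np.linalg.norm(P[i]-P[i-1])),1) for i in range(4)])
    for i in range(4):
        d=P[i]-P[i-1]; print(np.degrees(np.arctan2(d[1],d[0])))
```

```text
[[629.6, 378.0], [628.2, 294.2], [343.1, 300.4], [344.4, 384.3]] [486.32617273 339.23787402] [285.3, 83.8, 285.2, 83.9]
-1.2528789639318543
-90.99305923609249
178.7656752820319
89.11140750660434
[[347.2, 303.1], [349.6, 386.0], [635.4, 379.7], [634.0, 297.5]] [491.58844256 341.58198499] [286.9, 83.0, 285.9, 82.2]
178.8878126798807
88.34293329480083
-1.2755561043349575
-90.96926944786237
```

Call:
play_rows(
  moves=[
    [[-0.04, 0.1, 0], 0.2, 1],
    [[-0.08, 0.2, 0], 0.4, 1],
    [[-0.12, 0.3, 0], 0.6, 1],
    [[-0.16, 0.4, 0], 0.8, 1],
    [[-0.2, 0.5, 0], 1.0, 1],
    [[-0.24, 0.6, 0], 1.0, 1],
    [[-0.25, 0.65, 0], 1.0, 1],
    [[-0.25, 0.65, 0], 1.0, 1],
  ],
)

```text
clock: 7.62
position: [565.3, 148.7, 354.1]
ee_rot: [0.919, -0.395, 0.001, -0.001]
contact_force: [0.8, -0.1, -2.0]
gripper_width: 11.1
```

Call:
play_rows(
  moves=[
    [[-0.05, 0.12, 0], 0.25, 1],
    [[-0.1, 0.24, 0], 0.5, 1],
    [[-0.15, 0.36, 0], 0.75, 1],
    [[-0.2, 0.5, 0], 1.0, 1],
    [[-0.25, 0.64, 0], 1.0, 1],
    [[-0.25, 0.64, 0], 1.0, 1],
    [[-0.25, 0.64, 0], 1.0, 1],
  ],
)

```text
clock: 8.5
position: [490.7, 339.9, 353.7]
ee_rot: [0.99, -0.144, 0.0, -0.001]
contact_force: [0.8, -0.6, -2.3]
gripper_width: 11.0
```

Call:
play_rows(
  moves=[
    [[0, 0, 0], 0.2, 1],
    [[0, 0, -0.1], 0.52, 1],
    [[0, 0, -0.2], 0.52, 1],
    [[0, 0, -0.3], 0.52, 1],
    [[0, 0, -0.4], 0.52, 1],
    [[0, 0, -0.4], 0.52, 1],
    [[0, 0, -0.4], 0.52, 1],
  ],
)

```text
clock: 9.38
position: [491.7, 339.6, 234.9]
ee_rot: [1.0, -0.009, 0.001, -0.001]
contact_force: [0.6, 0.4, -2.0]
gripper_width: 10.6
```

Run:
```python
from h import *
im=arm.get_image('wrist'); save(im,'w4')
s=arm.get_image('scene'); save(s,'s4')
st=arm.read_state();x,y=st['ee_rot'][:2];print(st['position'],np.degrees(np.arctan2(2*y*y-1,2*x*y)))
```

```text
[491.4571957  339.95915786 235.48080974] -90.97558309873139
```

View pics/w4.png

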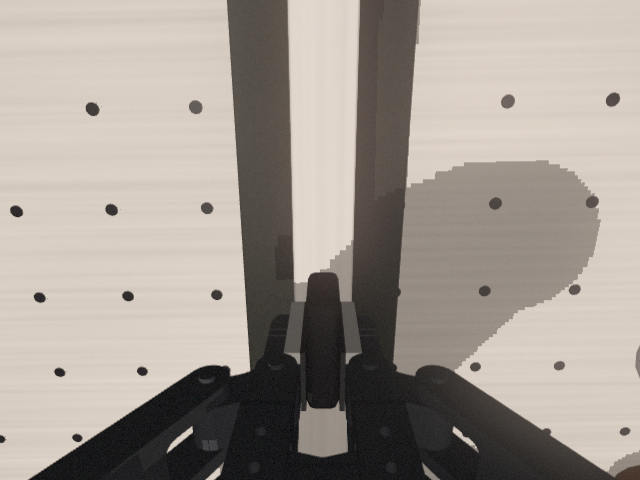

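View pics/s4.png

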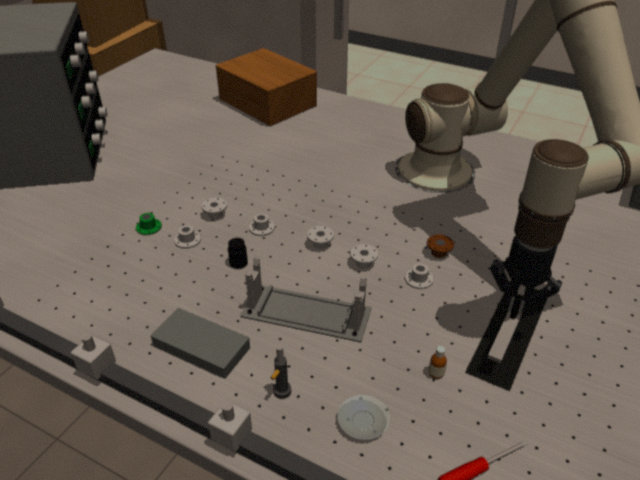

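Call:
play_rows(
  moves=[
    [[0, 0, -0.06], 0, 1],
    [[0, 0, -0.11], 0, 1],
    [[0, 0, -0.135], 0, 1],
    [[0, 0, -0.138], 0, 1],
    [[0, 0, -0.14], 0, 1],
    [[0, 0, -0.14], 0, 1],
  ],
)

```text
clock: 10.22
position: [491.6, 340.2, 193.9]
ee_rot: [1.0, -0.008, 0.002, -0.002]
contact_force: [-0.4, 0.5, -2.5]
gripper_width: 10.7
```

Call:
play_rows(
  moves=[
    [[0, 0, -0.005], 0, 1],
    [[0, 0, -0.008], 0, 1],
    [[0, 0, -0.008], 0, 1],
  ],
)

```text
clock: 10.6
position: [491.7, 340.3, 192.6]
ee_rot: [1.0, -0.008, 0.002, -0.002]
contact_force: [-1.8, -0.6, 5.9]
gripper_width: 10.9
```

Touching the mat. Release and rise.

Call:
play_rows(
  moves=[
    [[0, 0, 0.002], 0, 0],
    [[0, 0, 0.004], 0, -1],
    [[0, 0, 0.006], 0, -1],
    [[0, 0, 0.006], 0, -1],
    [[0, 0, 0.1], 0, -1],
    [[0, 0, 0.3], 0, -1],
    [[0, 0, 0.5], 0, -1],
    [[0, 0, 0.66], 0, -1],
    [[0, 0, 0.66], 0, -1],
  ],
)

```text
clock: 11.72
position: [492.2, 340.7, 395.9]
ee_rot: [1.0, -0.008, 0.006, -0.006]
contact_force: [-0.2, 0.4, -1.1]
gripper_width: 85.4
```

Run:
```python
from h import *
im=arm.get_image('wrist'); save(im,'w5')
print(arm.read_state()['position'])
```

```text
[491.67771368 340.30858628 392.75880393]
```

View pics/w5.png

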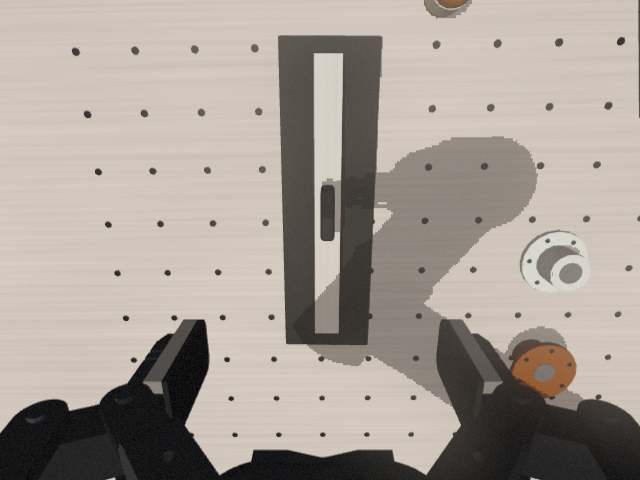

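Call:
play_rows(
  moves=[
    [[-0.04, -0.18, 0], 0, -1],
    [[-0.08, -0.36, -0.05], 0, -1],
    [[-0.12, -0.54, -0.1], 0, -1],
    [[-0.18, -0.715, -0.15], 0, -1],
    [[-0.18, -0.715, -0.15], 0, -1],
    [[-0.18, -0.715, -0.15], 0, -1],
  ],
)

```text
clock: 12.52
position: [437.8, 125.7, 347.2]
ee_rot: [1.0, -0.008, 0.003, -0.004]
contact_force: [-0.1, 0.6, 0.7]
gripper_width: 85.5
```

Run:
```python
from h import *
im=arm.get_image('wrist'); save(im,'w6')
st=arm.read_state();print(st['position'],st['ee_rot'])
p=st['position']
for z in (0,6,32,76,116): print(z,proj(im,[p[0],p[1],z]))
print(arm.look_for('U1',im))
```

```text
[438.0759206  126.29735632 347.46740369] [ 0.99995162 -0.00807836  0.00371563 -0.00420631]
0 (np.float64(324.8798505072632), np.float64(214.26841321170352))
6 (np.float64(324.8618930658597), np.float64(216.17368782560052))
32 (np.float64(324.7760809444011), np.float64(225.27830651296355))
76 (np.float64(324.59284415173283), np.float64(244.71962900194012))
116 (np.float64(324.36473131133454), np.float64(268.92227536722606))
[{'centre': [443.3, 129.2, 3.9], 'conf': 0.63}]
```

View pics/w6.png

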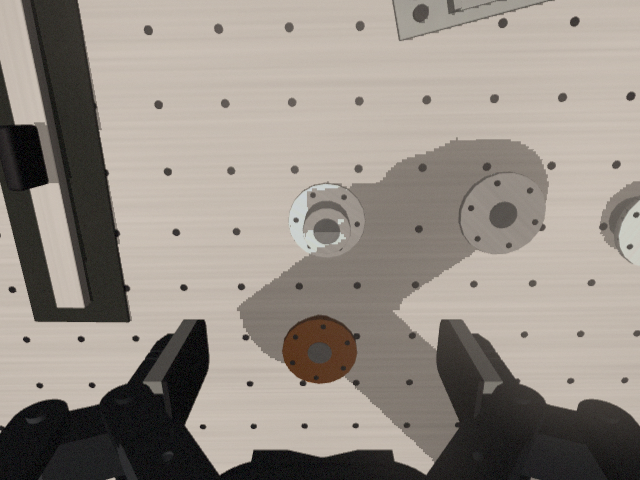

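Run:
```python
from h import *
im=arm.get_image('wrist')
print(at(im,326.5,220.5,6),at(im,327,231,32))
p=arm.read_state()['position'];print(p)
```

```text
[435.01855783 126.13924437   6.        ] [434.15917755 125.80008153  32.        ]
[438.17705211 126.73511036 347.64351059]
```

Call:
play_rows(
  moves=[
    [[-0.011, -0.002, -0.2], 0, -1],
    [[-0.011, -0.002, -0.38], 0, -1],
    [[-0.011, -0.002, -0.5], 0, -1],
    [[-0.011, -0.002, -0.545], 0, -1],
    [[-0.011, -0.002, -0.545], 0, -1],
    [[-0.011, -0.002, -0.545], 0, 1],
    [[-0.011, -0.002, -0.545], 0, 1],
    [[-0.011, -0.002, -0.545], 0, 1],
    [[-0.011, -0.002, -0.545], 0, 1],
    [[-0.011, -0.002, -0.545], 0, 1],
  ],
)

```text
clock: 13.92
position: [435.1, 126.3, 185.3]
ee_rot: [1.0, -0.008, 0.005, -0.005]
contact_force: [-1.6, 0.8, 4.8]
gripper_width: 34.2
```

Call:
play_rows(
  moves=[
    [[0, 0, 0], 0, -0.5],
    [[0, 0, 0], 0, -0.8],
    [[0, 0, 0], -0.3, -0.8],
    [[0, 0, 0], -0.6, -0.8],
    [[0, 0, 0], -1, -0.8],
    [[0, 0, 0], -1, -0.8],
    [[0, 0, 0], -1, -0.8],
  ],
)

```text
clock: 14.8
position: [435.1, 126.3, 185.3]
ee_rot: [0.964, -0.265, 0.006, -0.003]
contact_force: [1.3, -0.6, -0.4]
gripper_width: 76.8
```

Call:
play_rows(
  moves=[
    [[0, 0, 0], -0.35, -0.8],
    [[0, 0, 0], -0.7, -0.8],
    [[0, 0, 0], -1, -0.8],
    [[0, 0, 0], -1, -0.8],
    [[0, 0, 0], -1, -0.8],
  ],
)

```text
clock: 15.42
position: [435.1, 126.3, 185.3]
ee_rot: [0.864, -0.504, 0.006, -0.002]
contact_force: [0.8, -0.2, 0.2]
gripper_width: 77.0
```

Run:
```python
from h import *
im=arm.get_image('wrist'); save(im,'w7')
st=arm.read_state();x,y=st['ee_rot'][:2];print(st['position'],st['ee_rot'],np.degrees(np.arctan2(2*y*y-1,2*x*y)),st['gripper_width'])
```

```text
[435.12310559 126.31094472 185.26564533] [ 0.86338537 -0.50450068  0.00641177 -0.00191182] -150.5956878895803 77.02321961757576
```

View pics/w7.png

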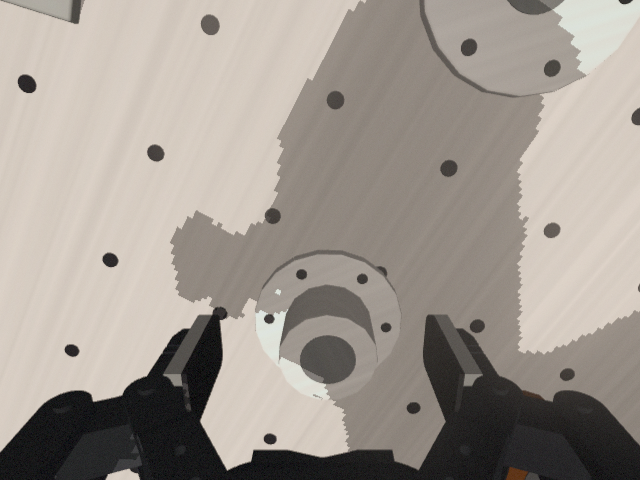

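Call:
play_rows(
  moves=[
    [[0, 0, 0], 0, 1],
    [[0, 0, 0], 0, 1],
    [[0, 0, 0], 0, 1],
    [[0, 0, 0], 0, 1],
    [[0, 0, 0], 0, 1],
    [[0, 0, 0], 0, 1],
  ],
)

```text
clock: 16.23
position: [435.1, 126.3, 185.6]
ee_rot: [0.864, -0.504, 0.006, -0.002]
contact_force: [-0.6, -0.1, 5.1]
gripper_width: 34.0
```

```bash
cat >> h.py <<'E'
from scipy.spatial.transform import Rotation as Ro
def tool(pr=True):
    st=arm.read_state();R=Ro.from_quat(st['ee_rot']).as_matrix();g=np.array(st['position'])+R@[0,0,155.]
    yaw=np.degrees(np.arctan2(R[1,1],R[0,1]))%180
    if pr: print('tcp',np.round(st['position'],1),'grasp',np.round(g,1),'jawyaw',round(yaw,2),'zaxis',np.round(R[:,2],4),'w',round(st['gripper_width'],1),'F',np.round(st['contact_force'],1),'t',round(st['clock'],1),'j',np.round(st['joints'],2))
    return st,g,yaw
E
python3 -c "
from h import *
tool()"
```

```text
tcp [435.1 126.3 185.6] grasp [437.  125.7  30.6] jawyaw 29.43 zaxis [ 0.0128 -0.0035 -0.9999] w 34.0 F [-0.6 -0.1  5.1] t 16.2 j [ 0.65  0.4  -0.68  0.02 -0.48 -0.15]
```

Call:
play_rows(
  moves=[
    [[0, 0, 0.1], 0, 1],
    [[0, 0, 0.25], 0, 1],
    [[0.06, -0.05, 0.4], -0.2, 1],
    [[0.2, -0.12, 0.5], -0.4, 1],
    [[0.35, -0.22, 0.5], -0.537, 1],
    [[0.5, -0.32, 0.5], -0.537, 1],
    [[0.632, -0.382, 0.5], -0.537, 1],
    [[0.632, -0.382, 0.5], -0.537, 1],
    [[0.632, -0.382, 0.5], -0.537, 1],
    [[0.632, -0.382, 0.5], -0.537, 1],
  ],
)

```text
clock: 17.48
position: [623.8, 12.2, 335.5]
ee_rot: [0.785, -0.62, 0.006, -0.001]
contact_force: [0.3, 0.7, -0.4]
gripper_width: 33.8
```

Run:
```python
from h import *
im=arm.get_image('wrist'); save(im,'w8')
tool()
cv2.imwrite('pics/w8z.png',cv2.resize(im['pixels'][0:300,200:460],None,fx=2.3,fy=2,interpolation=cv2.INTER_CUBIC)[:,:,::-1])
```

```text
tcp [623.9  12.3 335.8] grasp [625.6  11.2 180.8] jawyaw 13.39 zaxis [ 0.0112 -0.0067 -0.9999] w 34.4 F [-0.5  0.3 -2.7] t 17.5 j [ 0.28  0.43 -0.1   0.01 -1.03 -0.05]
```

View pics/w8.png

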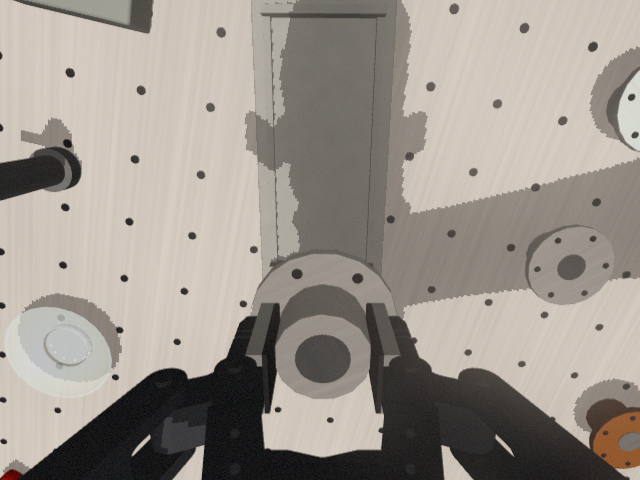

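View pics/w8z.png

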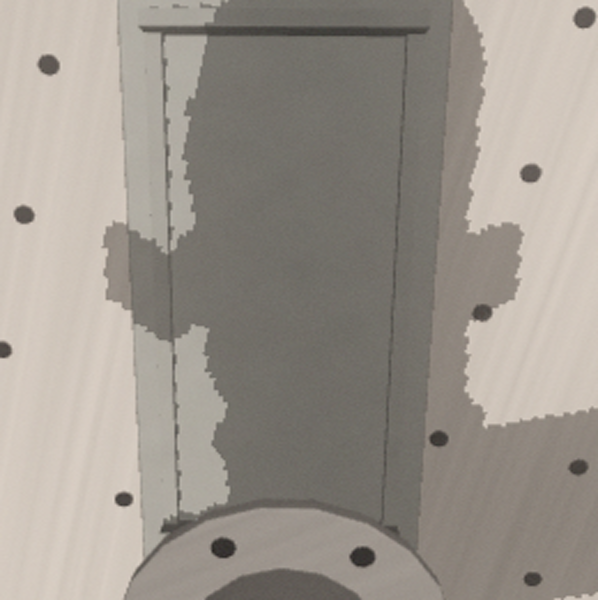

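Run:
```python
from h import *
im=arm.get_image('wrist'); tool()
c=np.array([638.4,-39.6]);th=np.radians(13.3);Rm=np.array([[np.cos(th),-np.sin(th)],[np.sin(th),np.cos(th)]])
def cr(u,v,z): return np.round(Rm.T@(at(im,u,v,z)[:2]-c),1)
print('pl edges L/R',[cr(251.3,0,6),cr(260.4,250,6),cr(396.5,0,6),cr(382.6,250,6)])
Z=lambda x,y:(200+x/2.3,y/2)
print('far floor',cr(*Z(285,36),6),'far top',cr(*Z(285,28),20),'near top',cr(*Z(165,527),20),cr(*Z(396,530),20),'lips',cr(*Z(165,40),6),cr(*Z(405,40),6),cr(*Z(178,500),6),cr(*Z(383,500),6))
```

```text
tcp [624.   12.3 335.9] grasp [625.8  11.2 181. ] jawyaw 13.39 zaxis [ 0.0116 -0.0067 -0.9999] w 34.1 F [ 0.1 -0.3 -1.4] t 17.6 j [ 0.28  0.43 -0.1   0.01 -1.03 -0.05]
pl edges L/R [array([ 47.2, -96.4]), array([49.3, 77.1]), array([-47.6, -96.5]), array([-47.1,  76.6])]
far floor [ -0.3 -86. ] far top [ -0.4 -85.6] near top [38.7 83. ] [-37.7  83.8] lips [ 34.3 -84.8] [-34.9 -84.8] [35.8 77.1] [-34.4  76.7]
```

Call:
play_rows(
  moves=[
    [[0.003, 0, -0.15], 0, 1],
    [[0.003, 0, -0.3], 0, 1],
    [[0.003, 0, -0.4], 0, 1],
    [[0.003, 0, -0.45], 0, 1],
    [[0.003, 0, -0.465], 0, 1],
    [[0.003, 0, -0.475], 0, 1],
    [[0.003, 0, -0.478], 0, 1],
    [[0.003, 0, -0.478], 0, 1],
  ],
)

```text
clock: 18.58
position: [625.8, 10.9, 197.9]
ee_rot: [0.785, -0.619, 0.009, -0.001]
contact_force: [-3.1, -8.6, 16.6]
gripper_width: 33.9
```

Run:
```python
from h import *
im=arm.get_image('wrist'); save(im,'w9')
im=arm.get_image('scene'); cv2.imwrite('pics/s9.png',cv2.resize(im['pixels'][200:360,200:400],None,fx=3.5,fy=3.5)[:,:,::-1])
tool()
```

```text
tcp [625.7  10.9 197.9] grasp [628.2   9.5  42.9] jawyaw 13.53 zaxis [ 0.0158 -0.0091 -0.9998] w 34.1 F [-2.7 -8.6 15.8] t 18.7 j [ 0.28  0.59 -0.23  0.02 -0.73 -0.06]
```

View pics/w9.png

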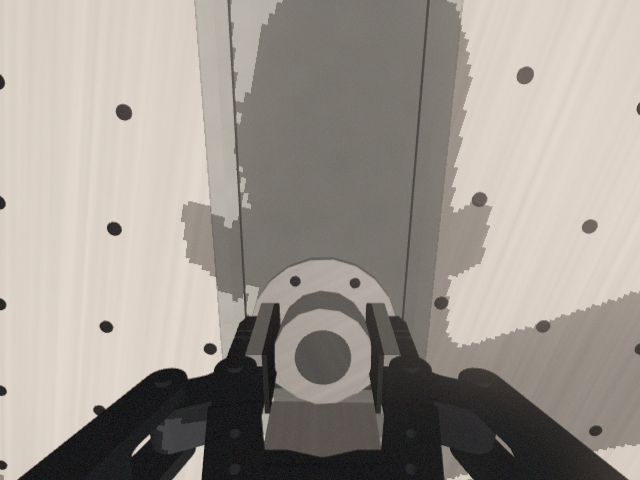

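View pics/s9.png

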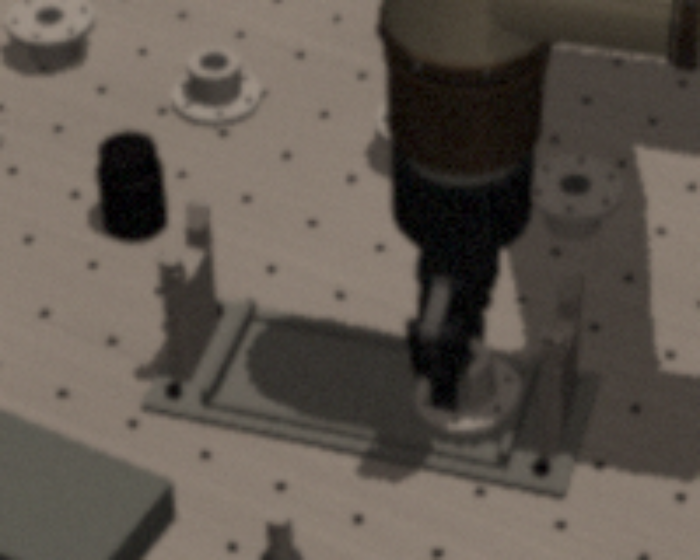

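Run:
```python
from h import *
im=arm.get_image('wrist')
st,g,_=tool();R=Ro.from_quat(st['ee_rot']).as_matrix();p=np.array(st['position'])
for d in (153.4,179.4,185.4): 
    q=p+R@[0,0,d]; print(d,proj(im,q))
    for o in ([31,0],[-31,0],[0,31],[0,-31]): print('   ',o,np.round(proj(im,p+R@[*o,d])))
    for o in ([18,0],[-18,0],[0,18],[0,-18]): print('   ',o,np.round(proj(im,p+R@[*o,d])))
# camera in tool frame
Rc=Ro.from_quat(im['rotation']).as_matrix()
print(R.T@(im['xyz']-p), np.round(R.T@Rc,4))
```

```text
tcp [625.7  10.9 197.9] grasp [628.2   9.5  42.9] jawyaw 13.53 zaxis [ 0.0158 -0.0091 -0.9998] w 33.9 F [-4.1 -8.6 15.4] t 18.7 j [ 0.28  0.59 -0.23  0.02 -0.73 -0.06]
153.4 (np.float64(320.88251691922676), np.float64(352.37106404253797))
    [31, 0] [321. 271.]
    [-31, 0] [321. 423.]
    [0, 31] [409. 352.]
    [0, -31] [233. 352.]
    [18, 0] [321. 307.]
    [-18, 0] [321. 394.]
    [0, 18] [372. 352.]
    [0, -18] [270. 352.]
179.4 (np.float64(321.1183051889495), np.float64(315.64430573930895))
    [31, 0] [321. 245.]
    [-31, 0] [321. 378.]
    [0, 31] [396. 316.]
    [0, -31] [246. 316.]
    [18, 0] [321. 276.]
    [-18, 0] [321. 353.]
    [0, 18] [365. 316.]
    [0, -18] [278. 316.]
185.4 (np.float64(321.16314450621496), np.float64(308.66006191062627))
    [31, 0] [321. 240.]
    [-31, 0] [321. 370.]
    [0, 31] [394. 309.]
    [0, -31] [249. 309.]
    [18, 0] [321. 270.]
    [-18, 0] [321. 345.]
    [0, 18] [363. 309.]
    [0, -18] [279. 309.]
[82.99411916  0.49785455 31.75317013] [[ 7.000e-04  9.467e-01  3.221e-01]
 [ 1.000e+00 -7.000e-04 -0.000e+00]
 [ 2.000e-04  3.221e-01 -9.467e-01]]
```

Call:
play_rows(
  moves=[
    [[0, 0, 0.03], 0, 1],
    [[0, 0, 0.06], 0, 1],
    [[0.004, -0.015, 0.06], 0, 1],
    [[0.004, -0.015, 0.06], 0, 1],
    [[0.004, -0.015, 0.06], 0, 1],
  ],
)

```text
clock: 19.35
position: [626.8, 6.4, 215.1]
ee_rot: [0.785, -0.619, 0.009, -0.001]
contact_force: [-0.5, -0.7, -0.7]
gripper_width: 34.3
```

Run:
```python
from h import *
im=arm.get_image('wrist'); save(im,'w10')
st,g,_=tool();R=Ro.from_quat(st['ee_rot']).as_matrix();p=np.array(st['position'])
c=np.array([638.8,-39.5]);th=np.radians(13.3);Rm=np.array([[np.cos(th),-np.sin(th)],[np.sin(th),np.cos(th)]])
print(Rm.T@(g[:2]-c))
```

```text
tcp [626.8   6.5 215.1] grasp [629.1   5.   60.2] jawyaw 13.53 zaxis [ 0.0145 -0.0094 -0.9999] w 34.1 F [-0.8  0.2 -1.3] t 19.4 j [ 0.27  0.57 -0.22  0.02 -0.77 -0.05]
[ 0.77086883 45.56442795]
```

View pics/w10.png

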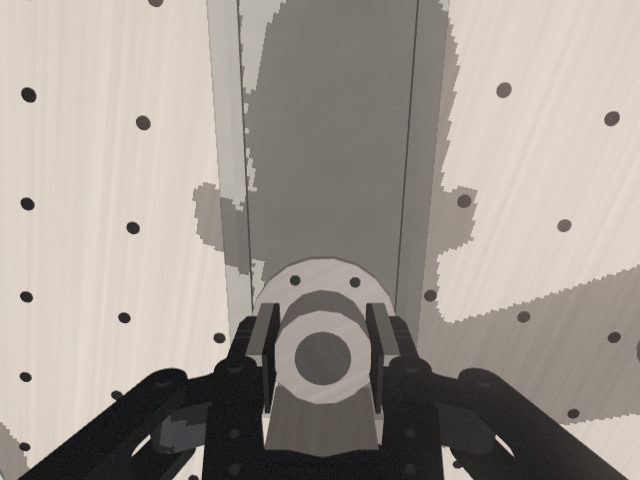

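Call:
play_rows(
  moves=[
    [[0, 0, -0.03], 0, 1],
    [[0, 0, -0.055], 0, 1],
    [[0, 0, -0.07], 0, 1],
    [[0, 0, -0.075], 0, 1],
    [[0, 0, -0.075], 0, 1],
  ],
)

```text
clock: 20.02
position: [626.4, 6.7, 193.7]
ee_rot: [0.786, -0.619, 0.008, -0.0]
contact_force: [-4.2, 1.5, 7.3]
gripper_width: 34.2
```

Run:
```python
from h import *
im=arm.get_image('wrist'); save(im,'w11')
im=arm.get_image('scene'); cv2.imwrite('pics/s11.png',cv2.resize(im['pixels'][270:350,230:390],None,fx=5,fy=5,interpolation=cv2.INTER_CUBIC)[:,:,::-1])
tool()
```

```text
tcp [626.4   6.7 193.7] grasp [628.4   5.2  38.8] jawyaw 13.55 zaxis [ 0.0132 -0.0098 -0.9999] w 34.0 F [-4.7  1.4  6.3] t 20.1 j [ 0.27  0.6  -0.23  0.02 -0.73 -0.05]
```

View pics/w11.png

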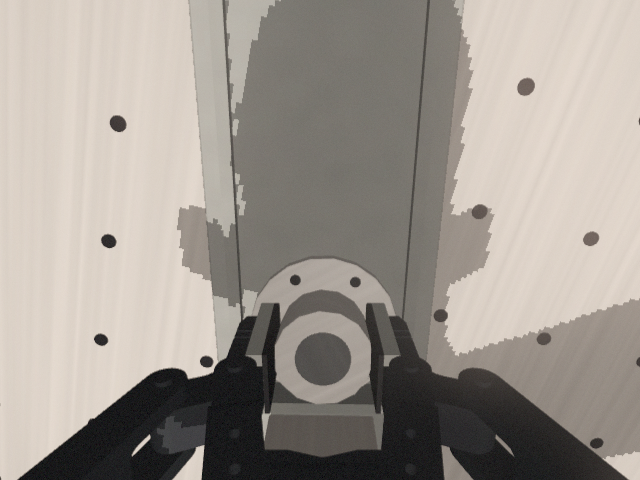

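View pics/s11.png

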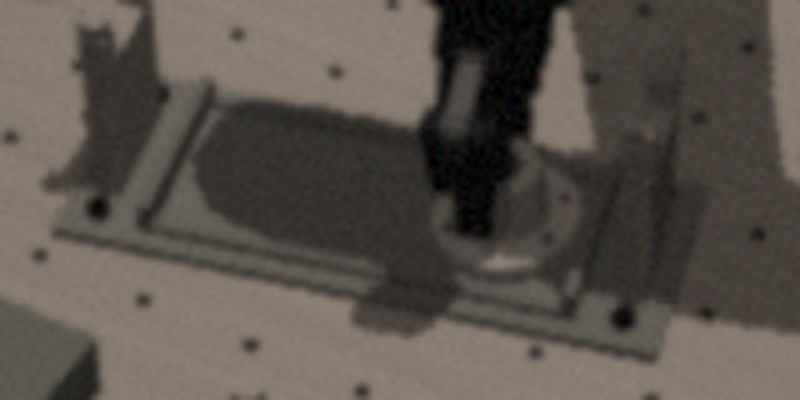

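Run:
```python
import cv2
a=cv2.imread('pics/w8.png')[230:480,220:430];b=cv2.imread('pics/w11.png')[230:480,220:430]
import numpy as np
o=np.hstack([cv2.resize(x,None,fx=1.9,fy=1.9,interpolation=cv2.INTER_CUBIC) for x in(a,b)])
o=cv2.convertScaleAbs(o,alpha=1.5,beta=10)
cv2.imwrite('pics/cmp.png',o)
```

```text
(no output)
```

View pics/cmp.png

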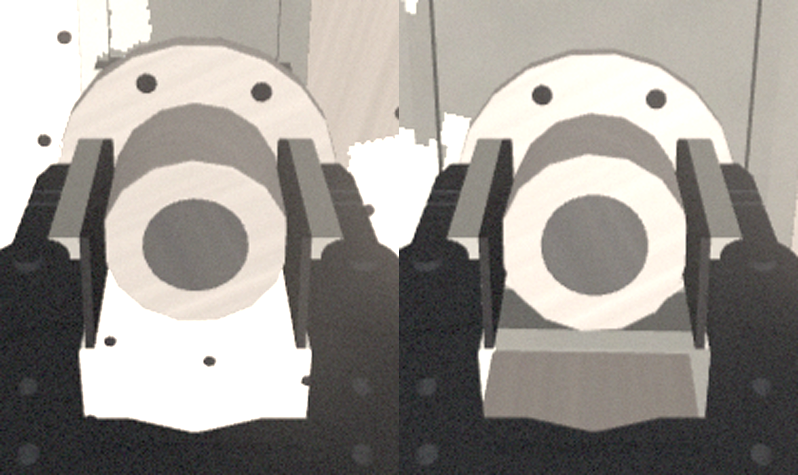

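Call:
play_rows(
  moves=[
    [[0, 0, 0], 0, 0],
    [[0, 0, 0], 0, -1],
    [[0, 0, 0], 0, -1],
    [[0, 0, 0], 0, -1],
    [[0, 0, 0.2], 0, -1],
    [[0, 0, 0.4], 0, -1],
    [[0, 0, 0.5], 0, -1],
    [[0, 0, 0.5], 0, -1],
    [[0, 0, 0.5], 0, -1],
  ],
)

```text
clock: 21.25
position: [626.0, 6.6, 342.8]
ee_rot: [0.785, -0.619, 0.007, 0.0]
contact_force: [-0.8, -0.0, -0.2]
gripper_width: 85.7
```

Run:
```python
from h import *
im=arm.get_image('wrist'); save(im,'w12')
tool()
cv2.imwrite('pics/w12z.png',cv2.resize(im['pixels'][0:300,200:460],None,fx=2.3,fy=2,interpolation=cv2.INTER_CUBIC)[:,:,::-1])
```

```text
tcp [626.    6.6 342.2] grasp [627.5   5.  187.2] jawyaw 13.53 zaxis [ 0.0102 -0.0102 -0.9999] w 85.8 F [ 0.3 -0.   0.3] t 21.3 j [ 0.27  0.43 -0.09  0.01 -1.04 -0.04]
```

View pics/w12.png

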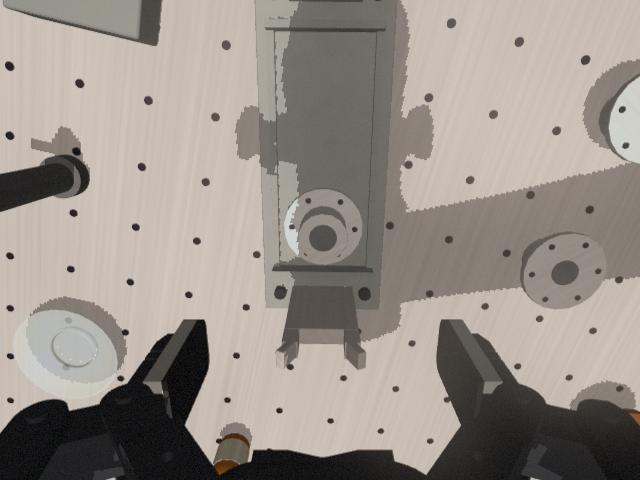

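View pics/w12z.png

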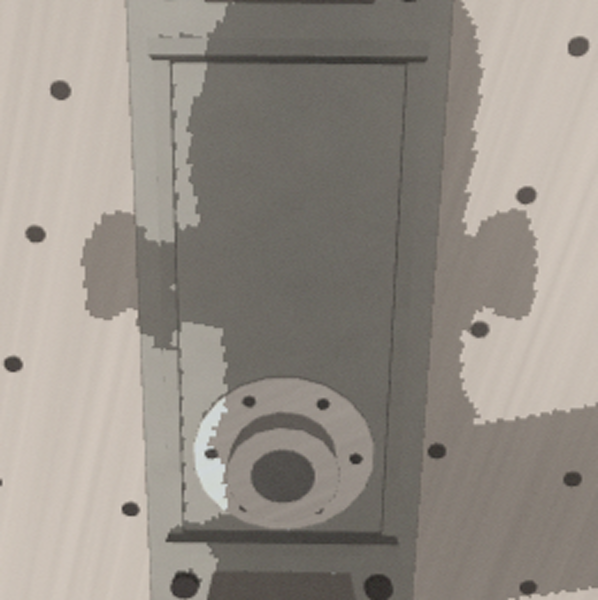

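```bash
cat >> h.py <<'E'
C=np.array([638.8,-39.5]);th=np.radians(13.3);Rm=np.array([[np.cos(th),-np.sin(th)],[np.sin(th),np.cos(th)]])
def cr(im,u,v,z): return np.round(Rm.T@(at(im,u,v,z)[:2]-C),1)
E
python3 - <<'E'
from h import *
im=arm.get_image('wrist')
print('flange brim ctr',cr(im,323,226.5,12),'top/bottom',cr(im,323,189,12),cr(im,323,264,12),'L/R',cr(im,284.5,226.5,12),cr(im,362,226.5,12),'crown',cr(im,323,237,38))
for x in (-86,86):
  for z in (6,20):
    print(x,z,proj(im,[*(C+Rm@[0,x]),z]))
for x in (-126,126):print(x,6,proj(im,[*(C+Rm@[48,x]),6]),proj(im,[*(C+Rm@[-48,x]),6]))
for y in (-104,104):print('hole?',y,proj(im,[*(C+Rm@[35,y]),6]))
for s in (-1,1): print('post',proj(im,[*(C+Rm@[0,s*104]),76]),proj(im,[*(C+Rm@[0,s*116]),76]))
E
```

```text
flange brim ctr [-0.4 50.6] top/bottom [-0.2 21.3] [-0.5 81.8] L/R [29.5 50.8] [-30.5  50.4] crown [-0.5 50.9]
-86 6 (np.float64(323.5721921655185), np.float64(31.75741367702065))
-86 20 (np.float64(323.46348331278676), np.float64(27.804158754715132))
86 6 (np.float64(322.39494102816974), np.float64(266.14060934541806))
86 20 (np.float64(322.2549052927152), np.float64(272.76581878337424))
-126 6 (np.float64(250.41061867563417), np.float64(-36.628254122466956)) (np.float64(397.580136873184), np.float64(-36.22432960080613))
126 6 (np.float64(265.543255289356), np.float64(309.66596559516546)) (np.float64(378.90066695822907), np.float64(310.5626797294884))
hole? -104 (np.float64(271.4693739024925), np.float64(1.6800355449536255))
hole? 104 (np.float64(280.14591529731337), np.float64(286.0151272015994))
post (np.float64(323.07037439833493), np.float64(-33.47320049392323)) (np.float64(323.1964876690257), np.float64(-61.67497661236695))
post (np.float64(321.4432164788721), np.float64(330.39606641718103)) (np.float64(321.3730094376754), np.float64(346.09594674636213))
```

Call:
play_rows(
  moves=[
    [[-0.1, -0.17, 0], 0, -1],
    [[-0.22, -0.34, 0], 0, -1],
    [[-0.34, -0.52, 0], 0, -1],
    [[-0.46, -0.7, 0], 0, -1],
    [[-0.593, -0.912, 0], 0, -1],
    [[-0.593, -0.912, 0], 0, -1],
    [[-0.593, -0.912, 0], 0, -1],
    [[-0.593, -0.912, 0], 0, -1],
  ],
)

```text
clock: 22.35
position: [448.8, -266.4, 341.5]
ee_rot: [0.786, -0.619, 0.007, 0.001]
contact_force: [-0.1, -0.8, -0.2]
gripper_width: 85.3
```

Run:
```python
from h import *
im=arm.get_image('wrist'); save(im,'w13')
tool()
```

```text
tcp [ 449.  -266.2  341.6] grasp [ 450.4 -267.8  186.6] jawyaw 13.62 zaxis [ 0.0095 -0.0102 -0.9999] w 85.2 F [ 0.6 -0.7 -0.5] t 22.4 j [-0.22  0.27 -0.34  0.01 -0.95  0.45]
```

View pics/w13.png

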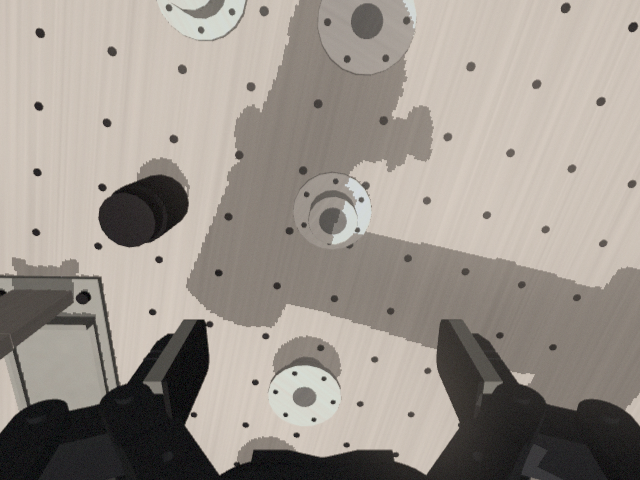

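```bash
cat >> h.py <<'E'
def fitc(im,x0,y0,z0,kind,rng=10):
    g=cv2.GaussianBlur(cv2.cvtColor(im['pixels'],cv2.COLOR_RGB2GRAY).astype(np.float32),(3,3),0)
    rings=[(31,6),(18,32)] if kind=='U' else [(31,32)]
    a=np.linspace(0,2*np.pi,120,endpoint=False)
    def pj(x,y,z,r):
        P=np.stack([x+r*np.cos(a),y+r*np.sin(a),np.full_like(a,z)],1)
        f=240/np.tan(np.radians(im['vfov'])/2);R=Ro.from_quat(im['rotation']).as_matrix()
        c=(P-im['xyz'])@R; return np.stack([im['cx']+f*c[:,0]/-c[:,2],im['cy']-f*c[:,1]/-c[:,2]],1).astype(np.float32)
    def samp(q): return cv2.remap(g,q[:,0][None],q[:,1][None],cv2.INTER_LINEAR)[0]
    def score(x,y):
        s=0
        for r,z in rings:
            d=np.abs(samp(pj(x,y,z0+z,r+1.2))-samp(pj(x,y,z0+z,r-1.2)))
            s+=np.minimum(d,25).mean()
        return s
    best=(-1,)
    for st,R_ in ((2,rng),(.5,2.5),(.2,.6)):
        cx,cy=(x0,y0) if best[0]<0 else best[1:]
        best=max([(score(cx+i,cy+j),cx+i,cy+j) for i in np.arange(-R_,R_+.01,st) for j in np.arange(-R_,R_+.01,st)])
    return best
E
python3 - <<'E'
from h import *
im=arm.get_image('wrist'); tool()
p=at(im,332.5,211,6); print(p, fitc(im,p[0],p[1],0,'U'))
p=at(im,366,22,32); print(p, fitc(im,p[0],p[1],0,'D'))
p=at(im,305,395,32); print(p, fitc(im,p[0],p[1],0,'D'))
E
```

```text
tcp [ 449.  -266.1  341.7] grasp [ 450.5 -267.7  186.7] jawyaw 13.64 zaxis [ 0.0097 -0.0103 -0.9999] w 85.4 F [ 0.6  1.6 -0.1] t 22.4 j [-0.22  0.27 -0.34  0.01 -0.95  0.45]
[ 444.98440151 -275.52905578    6.        ] (np.float32(32.118687), np.float64(445.3844015095798), np.float64(-274.3290557817806))
[ 456.13640713 -403.15037805   32.        ] (np.float32(12.976711), np.float64(455.5364071328252), np.float64(-405.450378048316))
[ 430.8076642  -123.23140378   32.        ] (np.float32(15.898831), np.float64(432.0076641970231), np.float64(-122.4314037754044))
```

Call:
play_rows(
  moves=[
    [[-0.017, -0.022, -0.15], 0, -1],
    [[-0.017, -0.022, -0.33], 0, -1],
    [[-0.017, -0.022, -0.48], 0, -1],
    [[-0.017, -0.022, -0.524], 0, -1],
    [[-0.017, -0.022, -0.524], 0, -1],
    [[-0.017, -0.022, -0.524], 0, 1],
    [[-0.017, -0.022, -0.524], 0, 1],
    [[-0.017, -0.022, -0.524], 0, 1],
    [[-0.017, -0.022, -0.524], 0, 1],
    [[-0.017, -0.022, -0.524], 0, 1],
  ],
)

```text
clock: 23.7
position: [444.4, -272.8, 186.1]
ee_rot: [0.786, -0.618, 0.008, 0.001]
contact_force: [0.2, 2.1, 6.1]
gripper_width: 33.7
```

Run:
```python
from h import *
im=arm.get_image('wrist'); save(im,'w14')
st,g,_=tool()
print(fitc(im,g[0],g[1],0,'U',6))
```

```text
tcp [ 444.4 -272.8  186.1] grasp [ 446.2 -274.5   31.1] jawyaw 13.67 zaxis [ 0.012  -0.0111 -0.9999] w 34.3 F [0.4 1.3 5.9] t 23.8 j [-0.24  0.48 -0.51  0.01 -0.57  0.46]
(np.float32(35.3593), np.float64(446.02962909951094), np.float64(-276.22534891982696))
```

View pics/w14.png

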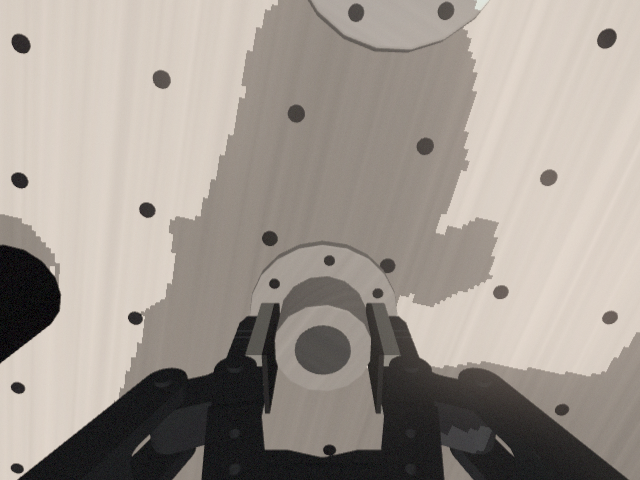

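Call:
play_rows(
  moves=[
    [[0, 0, 0.1], 0, 1],
    [[0, 0, 0.25], 0, 1],
    [[0.1, 0.08, 0.42], -0.012, 1],
    [[0.22, 0.2, 0.51], -0.012, 1],
    [[0.35, 0.32, 0.51], -0.012, 1],
    [[0.5, 0.45, 0.51], -0.012, 1],
    [[0.63, 0.57, 0.51], -0.012, 1],
    [[0.683, 0.614, 0.51], -0.012, 1],
    [[0.683, 0.614, 0.51], -0.012, 1],
    [[0.683, 0.614, 0.51], -0.012, 1],
    [[0.683, 0.614, 0.51], -0.012, 1],
  ],
)

```text
clock: 25.12
position: [648.4, -89.7, 339.4]
ee_rot: [0.784, -0.621, 0.008, 0.001]
contact_force: [-0.8, 0.6, -1.1]
gripper_width: 33.8
```

Run:
```python
from h import *
im=arm.get_image('wrist'); save(im,'w15')
st,g,_=tool(); print(Rm.T@(g[:2]-C))
```

```text
tcp [648.5 -89.6 339.4] grasp [650.4 -91.3 184.4] jawyaw 13.23 zaxis [ 0.0119 -0.0111 -0.9999] w 33.4 F [ 0.2 -0.  -1.6] t 25.2 j [ 0.11  0.48 -0.01  0.01 -1.07  0.11]
[ -0.67946704 -53.1017772 ]
```

View pics/w15.png

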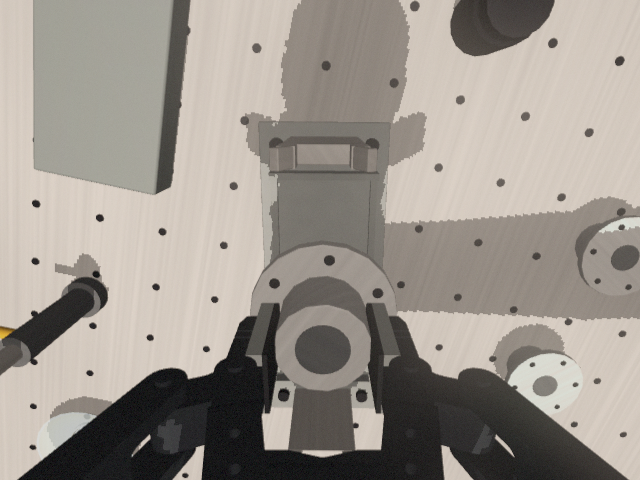

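Call:
play_rows(
  moves=[
    [[0.002, 0.004, -0.15], 0, 1],
    [[0.002, 0.004, -0.3], 0, 1],
    [[0.002, 0.004, -0.4], 0, 1],
    [[0.002, 0.004, -0.45], 0, 1],
    [[0.002, 0.004, -0.475], 0, 1],
    [[0.002, 0.004, -0.483], 0, 1],
    [[0.002, 0.004, -0.483], 0, 1],
  ],
)

```text
clock: 26.05
position: [649.5, -88.4, 195.7]
ee_rot: [0.784, -0.621, 0.009, 0.0]
contact_force: [0.3, 0.1, -1.1]
gripper_width: 34.1
```

Run:
```python
from h import *
st,g,_=tool(); print(Rm.T@(g[:2]-C))
```

```text
tcp [649.5 -88.4 195.7] grasp [651.6 -90.1  40.7] jawyaw 13.23 zaxis [ 0.014  -0.0111 -0.9998] w 34.1 F [ 0.3  0.1 -1.1] t 26.1 j [ 0.11  0.63 -0.15  0.02 -0.77  0.1 ]
[  0.85300517 -52.23013956]
```

Free so far (still ~3.5 mm above). Lower to touch.

Call:
play_rows(
  moves=[
    [[0, 0, -0.007], 0, 1],
    [[0, 0, -0.012], 0, 1],
    [[0, 0, -0.013], 0, 1],
    [[0, 0, -0.013], 0, 1],
  ],
)

```text
clock: 26.55
position: [649.6, -88.4, 192.2]
ee_rot: [0.784, -0.621, 0.009, -0.0]
contact_force: [-0.6, 0.3, 2.2]
gripper_width: 34.0
```

Call:
play_rows(
  moves=[
    [[0, 0, 0], 0, 0],
    [[0, 0, 0], 0, -1],
    [[0, 0, 0], 0, -1],
    [[0, 0, 0], 0, -1],
    [[0, 0, 0.2], 0, -1],
    [[0, 0.08, 0.4], 0, -1],
    [[-0.04, 0.16, 0.5], 0, -1],
    [[-0.04, 0.16, 0.5], 0, -1],
    [[-0.04, 0.16, 0.5], 0, -1],
    [[-0.04, 0.16, 0.5], 0, -1],
  ],
)

```text
clock: 27.8
position: [637.5, -40.9, 340.4]
ee_rot: [0.784, -0.621, 0.008, 0.001]
contact_force: [-0.4, -0.1, -0.2]
gripper_width: 85.4
```

Run:
```python
from h import *
im=arm.get_image('wrist'); save(im,'w16')
tool()
for y in (-52,51):
    p=C+Rm@[0,y]; s,a,b=fitc(im,p[0],p[1],6,'U',6); print(s,Rm.T@(np.array([a,b])-C))
for x in (-86,86):
  for z in (6,20):
    print(x,z,proj(im,[*(C+Rm@[0,x]),z]))
```

```text
tcp [637.5 -41.  340.4] grasp [639.3 -42.8 185.5] jawyaw 13.2 zaxis [ 0.0114 -0.0117 -0.9999] w 85.4 F [ 0.3 -0.7 -0.1] t 27.9 j [ 0.19  0.45 -0.06  0.02 -1.05  0.03]
33.29922 [  0.61750828 -52.865265  ]
41.718037 [ 0.47599345 51.70952818]
-86 6 (np.float64(323.1308776063067), np.float64(107.93755470863715))
-86 20 (np.float64(322.99370129226486), np.float64(107.83109151922937))
86 6 (np.float64(323.23371604444725), np.float64(321.16805939545907))
86 20 (np.float64(323.12290902905465), np.float64(329.7273465765716))
```

View pics/w16.png

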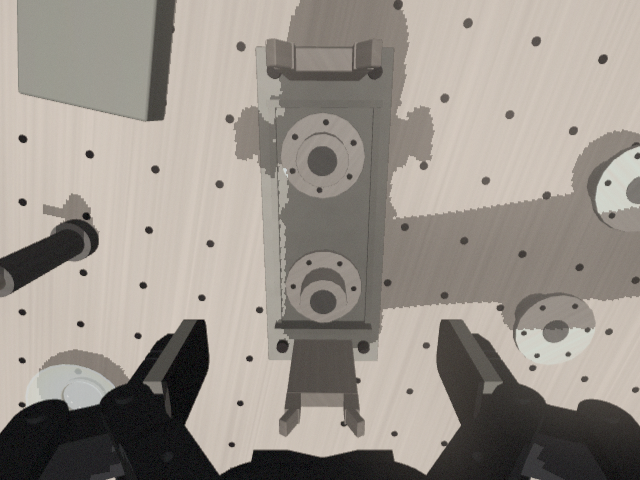

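Call:
play_rows(
  moves=[
    [[-0.18, 0.04, 0], 0, -1],
    [[-0.36, 0.08, 0], 0, -1],
    [[-0.52, 0.12, 0], 0, -1],
    [[-0.64, 0.143, 0], 0, -1],
    [[-0.64, 0.143, 0], 0, -1],
    [[-0.64, 0.143, 0], 0, -1],
    [[-0.64, 0.143, 0], 0, -1],
  ],
)

```text
clock: 28.72
position: [446.6, 1.9, 340.2]
ee_rot: [0.783, -0.621, 0.008, 0.001]
contact_force: [0.3, 1.6, 0.5]
gripper_width: 85.4
```

Run:
```python
from h import *
im=arm.get_image('wrist'); save(im,'w17')
tool()
print(fitc(im,443,0,0,'D',12), arm.look_for('D1',im))
```

```text
tcp [446.5   1.8 340.1] grasp [448.2  -0.  185.1] jawyaw 13.15 zaxis [ 0.0109 -0.012  -0.9999] w 85.3 F [-0.2 -0.9  0.5] t 28.8 j [ 0.37  0.14 -0.52  0.02 -0.91 -0.16]
(np.float32(15.180105), np.float64(444.0), np.float64(-3.2)) [{'centre': [427.9, -122.1, 30.9], 'conf': 0.87}, {'centre': [340.8, 130.4, 29.5], 'conf': 0.77}, {'centre': [445.7, -9.8, 36.3], 'conf': 0.64}]
```

View pics/w17.png

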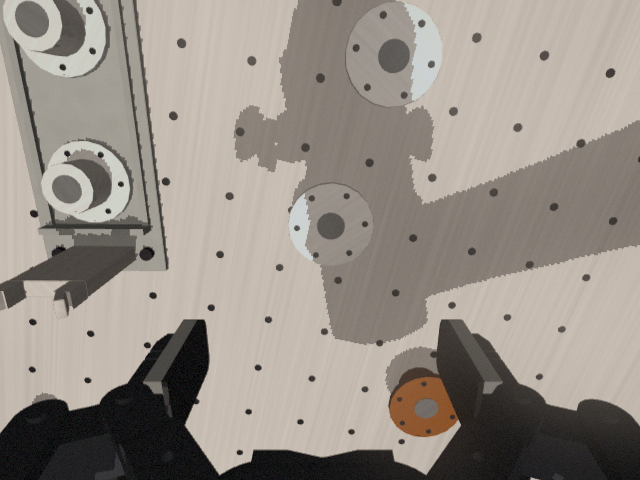

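Call:
play_rows(
  moves=[
    [[-0.014, -0.011, -0.15], 0, -1],
    [[-0.014, -0.011, -0.33], 0, -1],
    [[-0.014, -0.011, -0.47], 0, -1],
    [[-0.014, -0.011, -0.52], 0, -1],
    [[-0.014, -0.011, -0.52], 0, -1],
    [[-0.014, -0.011, -0.52], 0, 0.2],
    [[-0.014, -0.011, -0.52], 0, 1],
    [[-0.014, -0.011, -0.52], 0, 1],
    [[-0.014, -0.011, -0.52], 0, 1],
    [[-0.014, -0.011, -0.52], 0, 1],
  ],
)

```text
clock: 30.08
position: [442.6, -1.4, 185.6]
ee_rot: [0.783, -0.621, 0.009, 0.0]
contact_force: [-1.4, -0.8, 6.7]
gripper_width: 59.0
```

Run:
```python
from h import *
im=arm.get_image('wrist'); save(im,'w18')
st,g,_=tool()
print(fitc(im,g[0],g[1],0,'D',6))
```

```text
tcp [442.6  -1.4 185.5] grasp [444.7  -3.1  30.6] jawyaw 13.17 zaxis [ 0.0136 -0.0112 -0.9998] w 59.3 F [-1.7 -0.6  6.3] t 30.1 j [ 0.37  0.39 -0.71  0.03 -0.46 -0.17]
(np.float32(20.919006), np.float64(444.69126963620187), np.float64(-5.290904561211544))
```

View pics/w18.png

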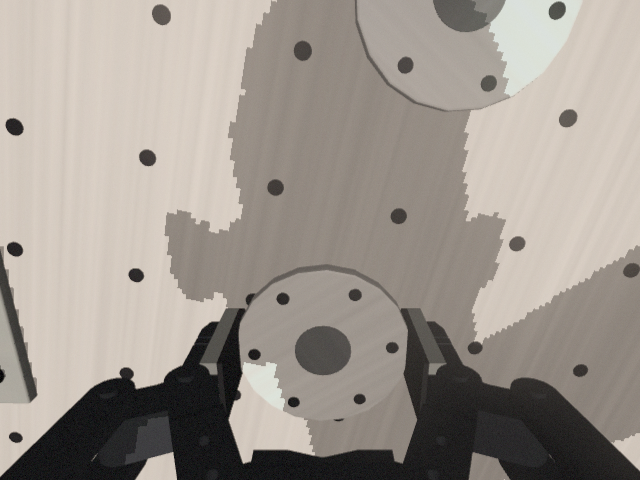

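Call:
play_rows(
  moves=[
    [[0, 0, 0.1], 0, 1],
    [[0, 0, 0.25], 0, 1],
    [[0.08, -0.02, 0.42], 0, 1],
    [[0.2, -0.05, 0.51], 0, 1],
    [[0.35, -0.08, 0.51], 0, 1],
    [[0.5, -0.1, 0.51], 0, 1],
    [[0.649, -0.123, 0.51], 0, 1],
    [[0.649, -0.123, 0.51], 0, 1],
    [[0.649, -0.123, 0.51], 0, 1],
    [[0.649, -0.123, 0.51], 0, 1],
  ],
)

```text
clock: 31.38
position: [636.3, -38.1, 339.0]
ee_rot: [0.784, -0.621, 0.009, 0.0]
contact_force: [0.4, 0.1, -0.7]
gripper_width: 59.2
```

Run:
```python
from h import *
im=arm.get_image('wrist'); save(im,'w19')
st,g,_=tool(); print(Rm.T@(g[:2]-C))
```

```text
tcp [636.4 -38.1 339.2] grasp [638.5 -39.8 184.2] jawyaw 13.2 zaxis [ 0.0139 -0.011  -0.9998] w 59.3 F [ 0.   0.3 -1.1] t 31.4 j [ 0.2   0.45 -0.06  0.02 -1.05  0.03]
[-0.32994697 -0.18513941]
```

View pics/w19.png

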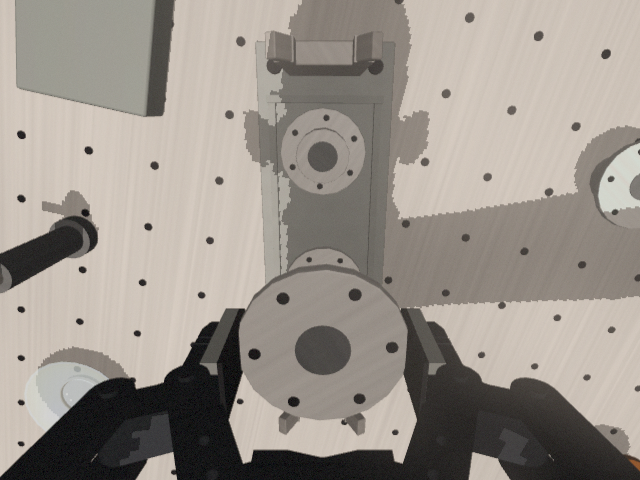

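Call:
play_rows(
  moves=[
    [[0.002, -0.001, -0.15], 0, 1],
    [[0.002, -0.001, -0.3], 0, 1],
    [[0.002, -0.001, -0.4], 0, 1],
    [[0.002, -0.001, -0.44], 0, 1],
    [[0.002, -0.001, -0.46], 0, 1],
    [[0.002, -0.001, -0.475], 0, 1],
    [[0.002, -0.001, -0.475], 0, 1],
  ],
)

```text
clock: 32.3
position: [637.2, -38.3, 197.5]
ee_rot: [0.784, -0.621, 0.009, -0.001]
contact_force: [0.8, 0.3, -0.8]
gripper_width: 58.9
```

Run:
```python
from h import *
im=arm.get_image('wrist'); save(im,'w20')
st,g,_=tool(); print(Rm.T@(g[:2]-C))
```

```text
tcp [637.2 -38.3 197.5] grasp [639.6 -40.   42.6] jawyaw 13.2 zaxis [ 0.0155 -0.0107 -0.9998] w 59.0 F [ 0.4 -0.  -1.3] t 32.4 j [ 0.2   0.61 -0.2   0.02 -0.75  0.02]
[ 0.66663323 -0.67097213]
```

View pics/w20.png

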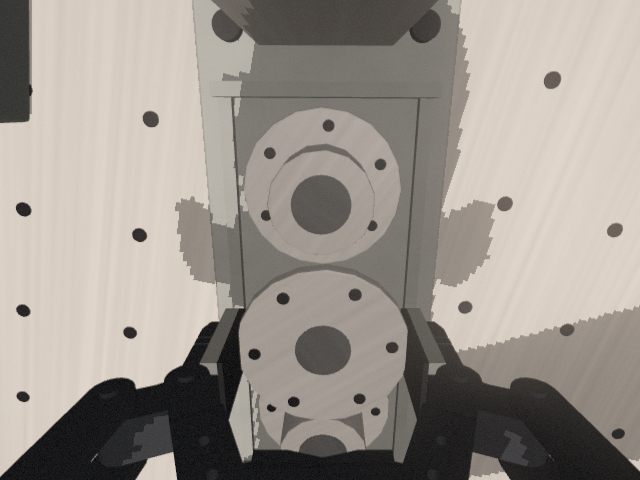

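Descending cleanly between the two. Continue to the floor.

Call:
play_rows(
  moves=[
    [[0, 0, -0.01], 0, 1],
    [[0, 0, -0.018], 0, 1],
    [[0, 0, -0.019], 0, 1],
    [[0, 0, -0.019], 0, 1],
  ],
)

```text
clock: 32.85
position: [637.2, -38.3, 191.8]
ee_rot: [0.784, -0.621, 0.009, -0.001]
contact_force: [0.5, 0.4, -1.1]
gripper_width: 59.0
```

Call:
play_rows(
  moves=[
    [[0, 0, -0.003], 0, 1],
    [[0, 0, -0.003], 0, 1],
    [[0, 0, -0.003], 0, 0.2],
    [[0, 0, -0.003], 0, -0.5],
    [[0, 0, 0], 0, -1],
    [[0, 0, 0], 0, -1],
    [[0, 0, 0.2], 0, -1],
    [[0, 0, 0.4], 0, -1],
    [[0, 0, 0.5], 0, -1],
    [[0, 0, 0.5], 0, -1],
    [[0, 0, 0.5], 0, -1],
  ],
)

```text
clock: 34.22
position: [636.8, -38.4, 340.8]
ee_rot: [0.784, -0.621, 0.009, -0.0]
contact_force: [0.2, -1.0, -1.2]
gripper_width: 85.6
```

Run:
```python
from h import *
im=arm.get_image('wrist'); save(im,'w21')
tool()
for y,k in ((-52,'U'),(0,'D'),(51,'U')):
    p=C+Rm@[0,y]; s,a,b=fitc(im,p[0],p[1],6,k,5); print(s,Rm.T@(np.array([a,b])-C))
```

```text
tcp [636.8 -38.4 340.2] grasp [638.7 -40.1 185.2] jawyaw 13.19 zaxis [ 0.0125 -0.0109 -0.9999] w 85.6 F [-0.1  0.3 -0.7] t 34.3 j [ 0.2   0.45 -0.06  0.02 -1.05  0.03]
30.424946 [  0.84226003 -51.47980961]
20.05442 [ 0.61221029 -0.45298848]
35.253567 [ 0.27605968 52.16781465]
```

View pics/w21.png

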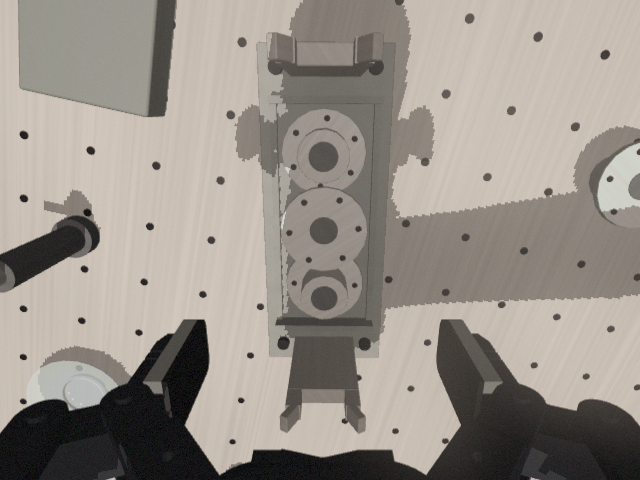

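Call:
play_rows(
  moves=[
    [[-0.03, -0.18, 0], 0, -1],
    [[-0.07, -0.36, 0], 0, -1],
    [[-0.11, -0.54, 0], 0, -1],
    [[-0.15, -0.74, 0], 0, -1],
    [[-0.19, -0.95, 0], 0, -1],
    [[-0.19, -0.95, 0], 0, -1],
    [[-0.19, -0.95, 0], 0, -1],
    [[-0.19, -0.95, 0], 0, -1],
  ],
)

```text
clock: 35.28
position: [580.2, -322.1, 339.5]
ee_rot: [0.784, -0.621, 0.008, 0.001]
contact_force: [0.2, 0.4, -0.6]
gripper_width: 85.6
```

Call:
play_rows(
  moves=[
    [[-0.02, -0.12, 0], 0, -1],
    [[-0.035, -0.24, 0], 0, -1],
    [[-0.035, -0.24, 0], 0, -1],
    [[-0.035, -0.24, 0], 0, -1],
    [[-0.035, -0.24, 0], 0, -1],
  ],
)

```text
clock: 35.9
position: [570.2, -392.7, 339.7]
ee_rot: [0.785, -0.62, 0.008, 0.0]
contact_force: [0.3, 0.3, -0.4]
gripper_width: 85.6
```

Run:
```python
from h import *
im=arm.get_image('wrist'); save(im,'w22')
tool()
print(fitc(im,569,-397,0,'U',14), arm.look_for('U1',im))
```

```text
tcp [ 570.2 -392.9  339.7] grasp [ 572.  -394.5  184.7] jawyaw 13.39 zaxis [ 0.0115 -0.0103 -0.9999] w 85.6 F [1.5 0.7 0.4] t 36.0 j [-0.37  0.54  0.1   0.01 -1.11  0.6 ]
(np.float32(33.71338), np.float64(566.2), np.float64(-402.3)) [{'centre': [565.2, -403.7, 5.4], 'conf': 0.96}, {'centre': [573.8, -515.6, 5.6], 'conf': 0.67}]
```

View pics/w22.png

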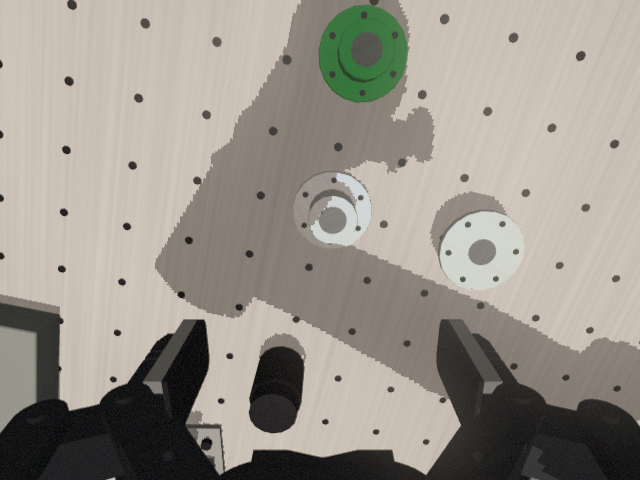

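Call:
play_rows(
  moves=[
    [[-0.02, -0.026, -0.15], 0, -1],
    [[-0.02, -0.026, -0.33], 0, -1],
    [[-0.02, -0.026, -0.47], 0, -1],
    [[-0.02, -0.026, -0.517], 0, -1],
    [[-0.02, -0.026, -0.517], 0, -1],
    [[-0.02, -0.026, -0.517], 0, 1],
    [[-0.02, -0.026, -0.517], 0, 1],
    [[-0.02, -0.026, -0.517], 0, 1],
    [[-0.02, -0.026, -0.517], 0, 1],
    [[-0.02, -0.026, -0.517], 0, 1],
  ],
)

```text
clock: 37.25
position: [564.8, -401.0, 186.6]
ee_rot: [0.785, -0.62, 0.009, 0.0]
contact_force: [-0.1, 0.4, 6.3]
gripper_width: 33.7
```

Run:
```python
from h import *
im=arm.get_image('wrist'); save(im,'w23')
st,g,_=tool()
print(fitc(im,g[0],g[1],0,'U',6))
t=C+Rm@[0.5,-0.5]; print(t-g[:2], Rm.T@(np.array([566.2,-402.3])-g[:2]))
```

```text
tcp [ 564.8 -401.   186.6] grasp [ 567.  -402.9   31.6] jawyaw 13.41 zaxis [ 0.0143 -0.0121 -0.9998] w 33.9 F [-0.1  0.7  6.7] t 37.3 j [-0.38  0.69 -0.05  0.01 -0.81  0.61]
(np.float32(37.820984), np.float64(566.5019492025914), np.float64(-402.7017952076514))
[ 72.3996651  363.03023064] [-0.64199719  0.77014259]
```

View pics/w23.png

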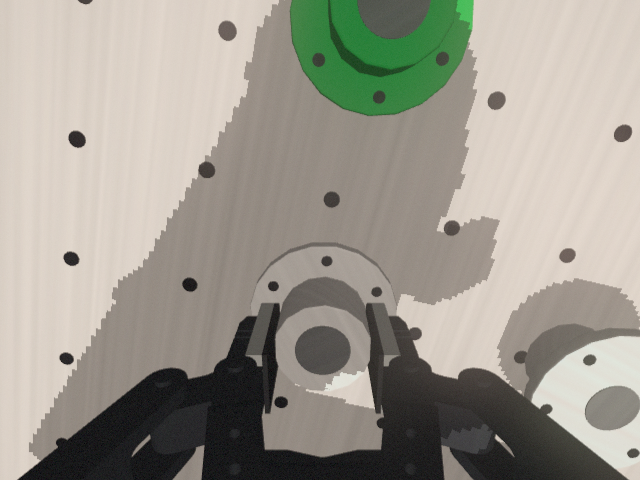

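Call:
play_rows(
  moves=[
    [[0, 0, 0.1], 0, 1],
    [[0, 0, 0.25], 0, 1],
    [[0.02, 0.06, 0.42], 0, 1],
    [[0.04, 0.2, 0.53], 0, 1],
    [[0.08, 0.36, 0.53], 0, 1],
    [[0.12, 0.54, 0.53], 0, 1],
    [[0.16, 0.72, 0.53], 0, 1],
    [[0.2, 0.9, 0.53], 0, 1],
    [[0.2, 0.95, 0.53], 0, 1],
    [[0.2, 0.95, 0.53], 0, 1],
    [[0.2, 0.95, 0.53], 0, 1],
  ],
)

```text
clock: 38.67
position: [624.4, -117.3, 345.4]
ee_rot: [0.784, -0.62, 0.009, 0.001]
contact_force: [-0.1, 0.1, -1.8]
gripper_width: 34.1
```

Call:
play_rows(
  moves=[
    [[0.02, 0.12, 0], 0, 1],
    [[0.04, 0.24, 0], 0, 1],
    [[0.041, 0.26, 0], 0, 1],
    [[0.041, 0.26, 0], 0, 1],
    [[0.041, 0.26, 0], 0, 1],
    [[0.041, 0.26, 0], 0, 1],
  ],
)

```text
clock: 39.42
position: [636.6, -40.4, 345.4]
ee_rot: [0.784, -0.621, 0.009, 0.001]
contact_force: [-0.2, -0.3, -1.0]
gripper_width: 33.9
```

Run:
```python
from h import *
im=arm.get_image('wrist'); save(im,'w24')
st,g,_=tool(); print(Rm.T@(g[:2]-C), C+Rm@[0.5,-0.6]-g[:2])
```

```text
tcp [636.6 -40.2 345.4] grasp [638.7 -42.1 190.4] jawyaw 13.25 zaxis [ 0.0135 -0.0123 -0.9998] w 33.9 F [-0.3  0.5 -0.7] t 39.5 j [ 0.19  0.45 -0.05  0.02 -1.06  0.03]
[-0.6928668  -2.50121434] [0.72349891 2.12464032]
```

View pics/w24.png

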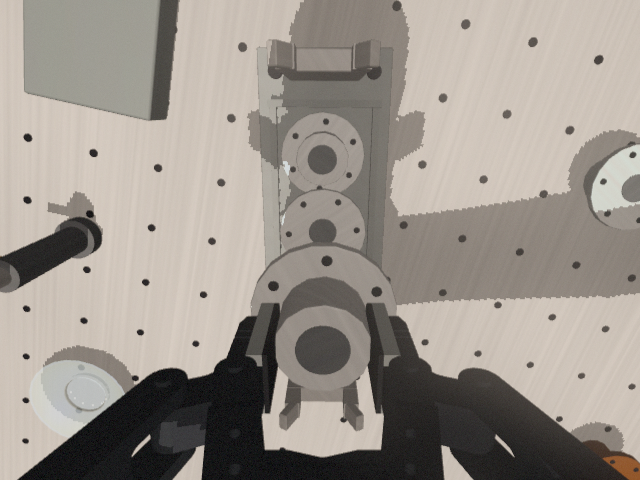

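Call:
play_rows(
  moves=[
    [[0.001, 0.007, -0.1], 0, 1],
    [[0.001, 0.007, -0.25], 0, 1],
    [[0.001, 0.007, -0.34], 0, 1],
    [[0.001, 0.007, -0.38], 0, 1],
    [[0.001, 0.007, -0.393], 0, 1],
    [[0.001, 0.007, -0.393], 0, 1],
  ],
)

```text
clock: 40.22
position: [637.4, -38.1, 228.5]
ee_rot: [0.784, -0.621, 0.01, 0.0]
contact_force: [-1.1, 0.6, -1.1]
gripper_width: 33.9
```

Run:
```python
from h import *
im=arm.get_image('wrist'); save(im,'w25')
st,g,_=tool(); print(Rm.T@(g[:2]-C), C+Rm@[0.5,-0.6]-g[:2])
```

```text
tcp [637.4 -38.1 228.8] grasp [639.9 -40.   73.9] jawyaw 13.26 zaxis [ 0.016  -0.012  -0.9998] w 34.0 F [-0.5  0.  -0.8] t 40.3 j [ 0.2   0.57 -0.18  0.02 -0.81  0.02]
[ 0.94667253 -0.69015315] [-0.45543197 -0.01502176]
```

View pics/w25.png

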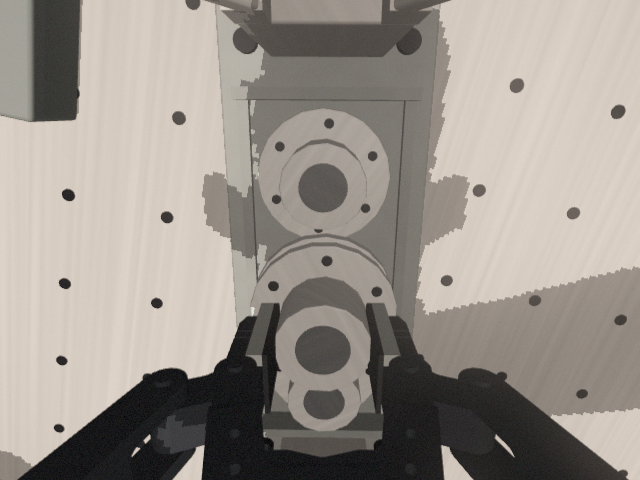

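Aligned over the middle flange. Lower to contact, release.

Call:
play_rows(
  moves=[
    [[-0.001, 0, -0.008], 0, 1],
    [[-0.001, 0, -0.014], 0, 1],
    [[-0.001, 0, -0.015], 0, 1],
    [[-0.001, 0, -0.015], 0, 1],
  ],
)

```text
clock: 40.78
position: [637.1, -38.0, 224.7]
ee_rot: [0.784, -0.621, 0.01, -0.0]
contact_force: [-1.0, 0.1, 0.3]
gripper_width: 33.9
```

Call:
play_rows(
  moves=[
    [[0, 0, -0.001], 0, 0.3],
    [[0, 0, -0.001], 0, -0.3],
    [[0, 0, 0], 0, -1],
    [[0, 0, 0], 0, -1],
    [[0, 0, 0], 0, -1],
    [[0, 0, 0.15], 0, -1],
    [[0, 0, 0.3], 0, -1],
    [[0, 0, 0.45], 0, -1],
    [[0, 0, 0.45], 0, -1],
    [[0, 0, 0.45], 0, -1],
  ],
)

```text
clock: 42.02
position: [636.7, -38.0, 359.1]
ee_rot: [0.784, -0.621, 0.01, -0.0]
contact_force: [0.5, -0.5, -1.6]
gripper_width: 85.2
```

Run:
```python
from h import *
im=arm.get_image('wrist'); save(im,'w26')
tool()
for y,k,z in ((-52,'U',6),(0,'U',38),(51,'U',6)):
    p=C+Rm@[0,y]; s,a,b=fitc(im,p[0],p[1],z,k,5); print(s,Rm.T@(np.array([a,b])-C))
```

```text
tcp [636.7 -38.1 358.3] grasp [638.8 -39.9 203.3] jawyaw 13.25 zaxis [ 0.0135 -0.012  -0.9998] w 85.7 F [ 0.1  0.7 -0.2] t 42.1 j [ 0.2   0.44 -0.04  0.02 -1.09  0.03]
31.078468 [  0.96258289 -51.40549669]
35.095585 [0.91127495 0.81214406]
32.890427 [ 0.23004974 51.97317887]
```

View pics/w26.png

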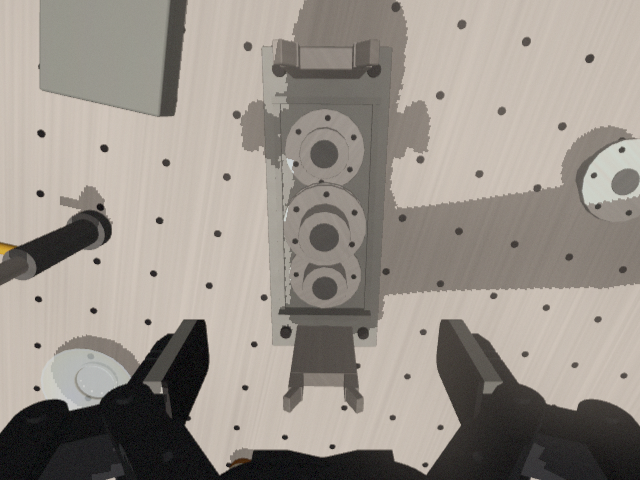

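Call:
play_rows(
  moves=[
    [[-0.17, -0.06, 0], 0, -1],
    [[-0.34, -0.13, -0.02], 0, -1],
    [[-0.51, -0.2, -0.04], 0, -1],
    [[-0.67, -0.27, -0.06], 0, -1],
    [[-0.67, -0.27, -0.06], 0, -1],
    [[-0.67, -0.27, -0.06], 0, -1],
    [[-0.67, -0.27, -0.06], 0, -1],
  ],
)

```text
clock: 42.95
position: [436.8, -118.7, 340.0]
ee_rot: [0.784, -0.621, 0.009, 0.001]
contact_force: [0.8, 0.1, -0.9]
gripper_width: 85.1
```

Run:
```python
from h import *
im=arm.get_image('wrist'); save(im,'w27')
st,g,_=tool()
r=fitc(im,431,-122.5,0,'D',10);print(r, np.array(r[1:])-g[:2],arm.look_for('D1',im)[0])
```

```text
tcp [ 436.7 -118.7  340. ] grasp [ 438.7 -120.6  185. ] jawyaw 13.29 zaxis [ 0.0132 -0.0121 -0.9998] w 85.4 F [-0.5  0.6  0.6] t 43.0 j [ 0.1   0.15 -0.5   0.02 -0.9   0.12]
(np.float32(12.631445), np.float64(431.0), np.float64(-121.0)) [-7.74692559 -0.42266911] {'centre': [427.8, -122.5, 30.7], 'conf': 0.61}
```

View pics/w27.png

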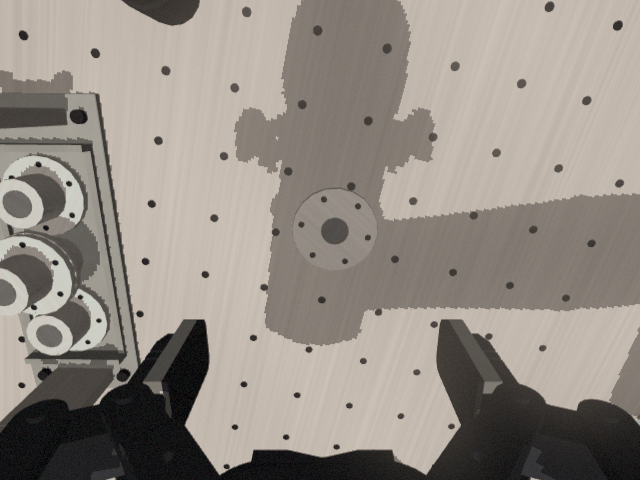

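Call:
play_rows(
  moves=[
    [[-0.026, -0.001, -0.15], 0, -1],
    [[-0.026, -0.001, -0.33], 0, -1],
    [[-0.026, -0.001, -0.47], 0, -1],
    [[-0.026, -0.001, -0.518], 0, -1],
    [[-0.026, -0.001, -0.518], 0, -1],
    [[-0.026, -0.001, -0.518], 0, 0.2],
    [[-0.026, -0.001, -0.518], 0, 1],
    [[-0.026, -0.001, -0.518], 0, 1],
    [[-0.026, -0.001, -0.518], 0, 1],
    [[-0.026, -0.001, -0.518], 0, 1],
  ],
)

```text
clock: 44.3
position: [429.3, -118.9, 186.1]
ee_rot: [0.784, -0.62, 0.01, -0.0]
contact_force: [-2.2, 1.0, 5.2]
gripper_width: 59.3
```

Run:
```python
from h import *
im=arm.get_image('wrist'); save(im,'w28')
st,g,_=tool()
print(fitc(im,g[0],g[1],0,'D',6))
t=C+Rm@[0.3,52.8]; print(t-g[:2], Rm.T@(np.array([431,-121])-g[:2]))
```

```text
tcp [ 429.3 -118.9  186.1] grasp [ 431.8 -120.8   31.1] jawyaw 13.32 zaxis [ 0.0162 -0.012  -0.9998] w 59.6 F [-2.4  1.   7.1] t 44.4 j [ 0.1   0.39 -0.7   0.03 -0.46  0.1 ]
(np.float32(19.798222), np.float64(431.7727530304333), np.float64(-123.06226836594574))
[195.17257451 132.71512777] [-0.80671702 -0.05358377]
```

View pics/w28.png

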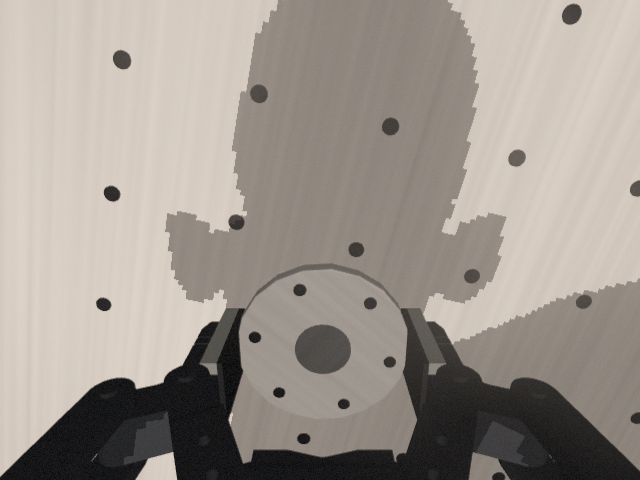

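Call:
play_rows(
  moves=[
    [[0, 0, 0.1], 0, 1],
    [[0, 0, 0.25], 0, 1],
    [[0.06, 0.04, 0.42], 0, 1],
    [[0.18, 0.12, 0.55], 0, 1],
    [[0.32, 0.22, 0.55], 0, 1],
    [[0.46, 0.32, 0.55], 0, 1],
    [[0.6, 0.41, 0.55], 0, 1],
    [[0.651, 0.442, 0.55], 0, 1],
    [[0.651, 0.442, 0.55], 0, 1],
    [[0.651, 0.442, 0.55], 0, 1],
    [[0.651, 0.442, 0.55], 0, 1],
  ],
)

```text
clock: 45.72
position: [623.8, 13.1, 351.5]
ee_rot: [0.784, -0.621, 0.01, -0.0]
contact_force: [-0.1, -0.0, -1.6]
gripper_width: 59.2
```

Run:
```python
from h import *
im=arm.get_image('wrist'); save(im,'w29')
st,g,_=tool(); print(Rm.T@(g[:2]-C), C+Rm@[0.3,52.8]-g[:2])
for y,k,z in ((-52,'U',6),(0,'U',38)):
    p=C+Rm@[0,y]; s,a,b=fitc(im,p[0],p[1],z,k,5); print(s,Rm.T@(np.array([a,b])-C))
```

```text
tcp [623.9  13.1 351.5] grasp [626.4  11.3 196.6] jawyaw 13.28 zaxis [ 0.0164 -0.0118 -0.9998] w 59.2 F [ 0.2 -0.1 -0.6] t 45.8 j [ 0.28  0.42 -0.08  0.02 -1.06 -0.06]
[-0.36790293 52.23711321] [0.52049707 0.70144043]
29.052288 [  0.84226003 -51.47980961]
29.968088 [ 0.30254965 -0.89356797]
```

View pics/w29.png

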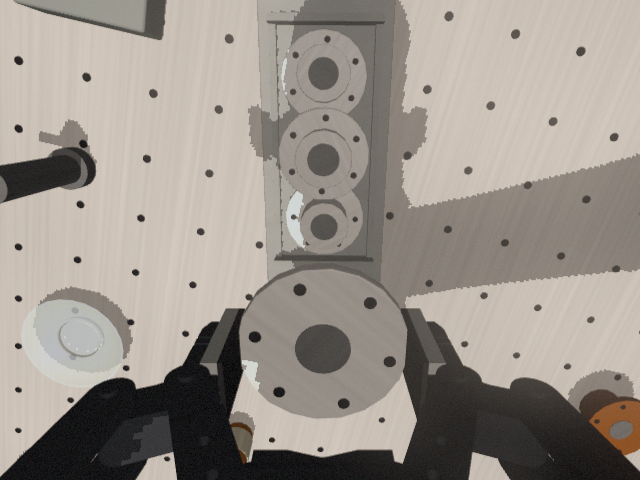

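Call:
play_rows(
  moves=[
    [[0, 0.001, -0.1], 0, 1],
    [[0, 0.001, -0.25], 0, 1],
    [[0, 0.001, -0.35], 0, 1],
    [[0, 0.001, -0.39], 0, 1],
    [[0, 0.001, -0.41], 0, 1],
    [[0, 0.001, -0.41], 0, 1],
  ],
)

```text
clock: 46.52
position: [624.2, 13.4, 229.4]
ee_rot: [0.784, -0.621, 0.011, -0.001]
contact_force: [0.1, 0.5, -0.9]
gripper_width: 59.0
```

Run:
```python
from h import *
im=arm.get_image('wrist'); save(im,'w30')
st,g,_=tool(); print(Rm.T@(g[:2]-C), C+Rm@[0.5,52.3]-g[:2])
```

```text
tcp [624.3  13.5 229.8] grasp [627.2  11.7  74.8] jawyaw 13.29 zaxis [ 0.0187 -0.0114 -0.9998] w 59.2 F [ 0.7  0.5 -1.3] t 46.6 j [ 0.28  0.55 -0.22  0.02 -0.79 -0.07]
[ 0.4906191  52.47797466] [ 0.05007232 -0.17104311]
```

View pics/w30.png

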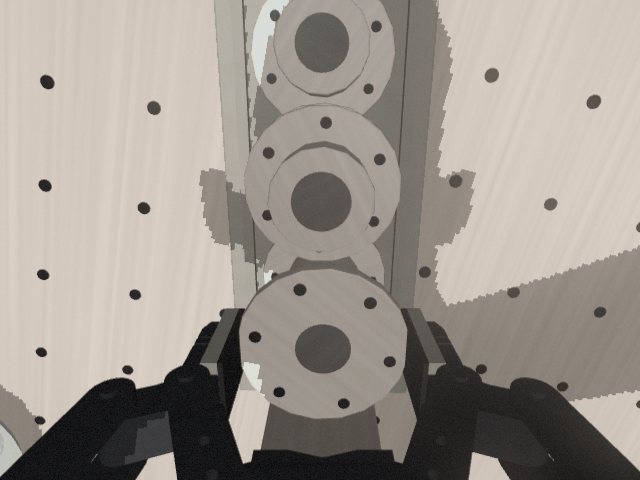

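Call:
play_rows(
  moves=[
    [[0, -0.001, -0.01], 0, 1],
    [[0, -0.001, -0.017], 0, 1],
    [[0, -0.001, -0.019], 0, 1],
    [[0, -0.001, -0.019], 0, 1],
  ],
)

```text
clock: 47.08
position: [624.3, 13.2, 224.2]
ee_rot: [0.784, -0.62, 0.011, -0.001]
contact_force: [-0.7, -0.2, -0.0]
gripper_width: 58.9
```

Call:
play_rows(
  moves=[
    [[0, 0, -0.002], 0, 1],
    [[0, 0, -0.002], 0, 0],
    [[0, 0, -0.002], 0, -0.5],
    [[0, 0, 0], 0, -1],
    [[0, 0, 0], 0, -1],
    [[0, 0, 0.12], 0, -1],
    [[0, -0.08, 0.3], 0, -1],
    [[0.04, -0.16, 0.43], 0, -1],
    [[0.04, -0.16, 0.43], 0, -1],
    [[0.04, -0.16, 0.43], 0, -1],
    [[0.04, -0.16, 0.43], 0, -1],
  ],
)

```text
clock: 48.45
position: [635.9, -34.5, 351.6]
ee_rot: [0.784, -0.62, 0.01, -0.0]
contact_force: [-0.3, -0.2, -0.6]
gripper_width: 85.2
```

Run:
```python
from h import *
im=arm.get_image('wrist'); save(im,'w31')
tool()
for y,k,z in ((-52,'U',6),(0,'U',38),(52,'D',38)):
    p=C+Rm@[0,y]; s,a,b=fitc(im,p[0],p[1],z,k,5); print(s,Rm.T@(np.array([a,b])-C))
s=arm.get_image('scene'); save(s,'s31'); print([ (np.round(r['centre']),r['conf']) for r in arm.look_for('bar',s)])
```

```text
tcp [636.  -34.4 351.7] grasp [638.4 -36.2 196.7] jawyaw 13.33 zaxis [ 0.0157 -0.0119 -0.9998] w 85.3 F [-0.3 -0.3 -0.1] t 48.5 j [ 0.2   0.44 -0.05  0.02 -1.07  0.02]
29.590069 [  1.00859284 -51.21086092]
34.539238 [0.9572849  1.00677983]
22.551365 [ 0.19993377 51.54171353]
[(array([552., 339.,  12.]), 0.98)]
```

View pics/w31.png

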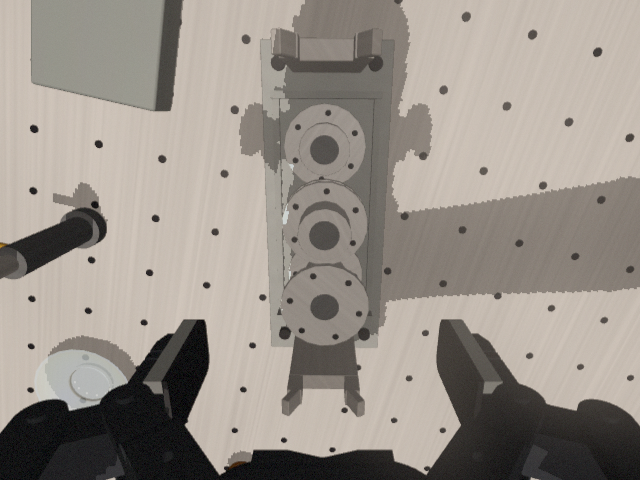

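View pics/s31.png

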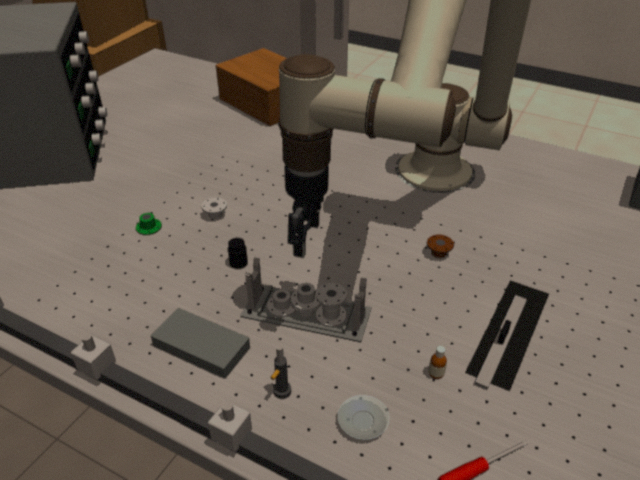

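Call:
play_rows(
  moves=[
    [[-0.08, -0.17, 0], 0, -1],
    [[-0.16, -0.34, 0], 0, -1],
    [[-0.25, -0.52, -0.01], 0, -1],
    [[-0.34, -0.7, -0.02], 0, -1],
    [[-0.44, -0.9, -0.04], 0, -1],
    [[-0.44, -0.9, -0.04], 0, -1],
    [[-0.44, -0.9, -0.04], 0, -1],
    [[-0.44, -0.9, -0.04], 0, -1],
  ],
)

```text
clock: 49.6
position: [505.0, -303.3, 340.2]
ee_rot: [0.785, -0.619, 0.01, -0.001]
contact_force: [0.0, 0.5, 0.5]
gripper_width: 85.7
```

Call:
play_rows(
  moves=[
    [[-0.08, -0.16, 0], 0, -1],
    [[-0.16, -0.32, 0], 0, -1],
    [[-0.16, -0.32, 0], 0, -1],
    [[-0.16, -0.32, 0], 0, -1],
    [[-0.16, -0.32, 0], 0, -1],
  ],
)

```text
clock: 50.22
position: [457.9, -398.0, 340.3]
ee_rot: [0.786, -0.619, 0.01, -0.001]
contact_force: [0.4, 0.6, 0.6]
gripper_width: 85.5
```

Run:
```python
from h import *
im=arm.get_image('wrist'); save(im,'w32')
st,g,_=tool()
r=fitc(im,455.5,-405,0,'D',10);print(r, np.array(r[1:])-g[:2],arm.look_for('D1',im)[0])
```

```text
tcp [ 457.9 -398.1  340.3] grasp [ 460.5 -399.9  185.3] jawyaw 13.58 zaxis [ 0.0171 -0.0118 -0.9998] w 85.3 F [-0.  -0.2  0.5] t 50.3 j [-0.45  0.4  -0.14  0.   -1.01  0.68]
(np.float32(16.579092), np.float64(454.5), np.float64(-404.5)) [-6.01649249 -4.59310799] {'centre': [457.2, -405.2, 32.1], 'conf': 0.65}
```

View pics/w32.png

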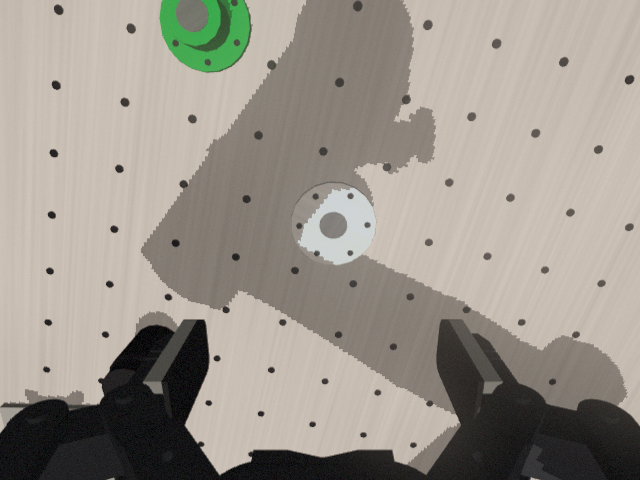

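Call:
play_rows(
  moves=[
    [[-0.021, -0.015, -0.15], 0, -1],
    [[-0.021, -0.015, -0.33], 0, -1],
    [[-0.021, -0.015, -0.47], 0, -1],
    [[-0.021, -0.015, -0.518], 0, -1],
    [[-0.021, -0.015, -0.518], 0, -1],
    [[-0.021, -0.015, -0.518], 0, 0.2],
    [[-0.021, -0.015, -0.518], 0, 1],
    [[-0.021, -0.015, -0.518], 0, 1],
    [[-0.021, -0.015, -0.518], 0, 1],
    [[-0.021, -0.015, -0.518], 0, 1],
  ],
)

```text
clock: 51.58
position: [452.4, -403.2, 187.8]
ee_rot: [0.786, -0.618, 0.013, -0.001]
contact_force: [1.0, 1.2, 4.3]
gripper_width: 59.2
```

Run:
```python
from h import *
im=arm.get_image('wrist'); save(im,'w33')
st,g,_=tool()
print(fitc(im,g[0],g[1],0,'D',6))
t=C+Rm@[0.0,-52.3]; print(t-g[:2], Rm.T@(np.array([454.5,-404.4])-g[:2]))
```

```text
tcp [ 452.4 -403.2  187.8] grasp [ 455.7 -405.4   32.8] jawyaw 13.61 zaxis [ 0.0216 -0.0147 -0.9997] w 59.0 F [0.4 0.6 5.2] t 51.6 j [-0.46  0.58 -0.29  0.01 -0.67  0.69]
(np.float32(23.05127), np.float64(455.5353518306758), np.float64(-406.524030872696))
[195.09624942 315.02677583] [-0.96664027  1.28075757]
```

View pics/w33.png

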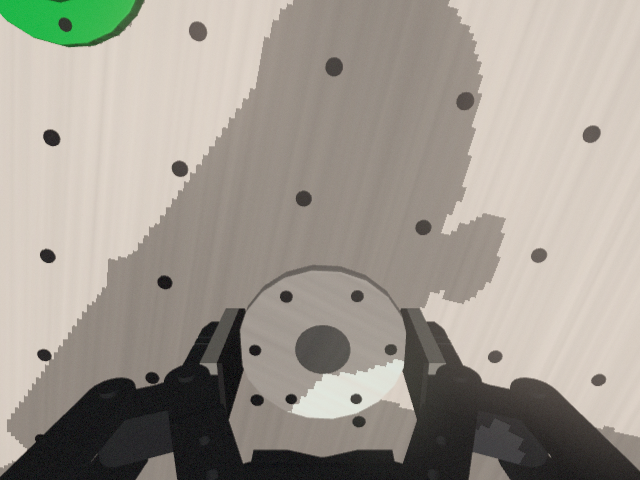

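Call:
play_rows(
  moves=[
    [[0, 0, 0.1], 0, 1],
    [[0, 0, 0.25], 0, 1],
    [[0.06, 0.08, 0.42], -0.01, 1],
    [[0.15, 0.22, 0.55], -0.01, 1],
    [[0.25, 0.38, 0.55], -0.01, 1],
    [[0.35, 0.54, 0.55], -0.01, 1],
    [[0.45, 0.7, 0.55], -0.01, 1],
    [[0.55, 0.85, 0.55], -0.01, 1],
    [[0.55, 0.85, 0.55], -0.01, 1],
    [[0.55, 0.85, 0.55], -0.01, 1],
    [[0.55, 0.85, 0.55], -0.01, 1],
  ],
)

```text
clock: 53.0
position: [616.6, -149.2, 353.2]
ee_rot: [0.784, -0.621, 0.013, -0.001]
contact_force: [0.0, -0.3, -0.3]
gripper_width: 59.1
```

Call:
play_rows(
  moves=[
    [[0.06, 0.12, 0], 0, 1],
    [[0.1, 0.2, 0], 0, 1],
    [[0.1, 0.2, 0], 0, 1],
    [[0.1, 0.2, 0], 0, 1],
    [[0.1, 0.2, 0], 0, 1],
  ],
)

```text
clock: 53.62
position: [646.3, -89.9, 353.3]
ee_rot: [0.783, -0.621, 0.013, -0.001]
contact_force: [0.0, 0.3, -1.3]
gripper_width: 59.2
```

Run:
```python
from h import *
im=arm.get_image('wrist'); save(im,'w34')
st,g,_=tool(); print(Rm.T@(g[:2]-C), C+Rm@[0.0,-52.3]-g[:2])
```

```text
tcp [646.3 -89.9 353.3] grasp [649.7 -92.2 198.3] jawyaw 13.17 zaxis [ 0.0216 -0.0148 -0.9997] w 59.2 F [-0.1  0.1 -0.5] t 53.7 j [ 0.11  0.46 -0.01  0.02 -1.08  0.11]
[ -1.55798072 -53.79054983] [1.17329333 1.80898466]
```

View pics/w34.png

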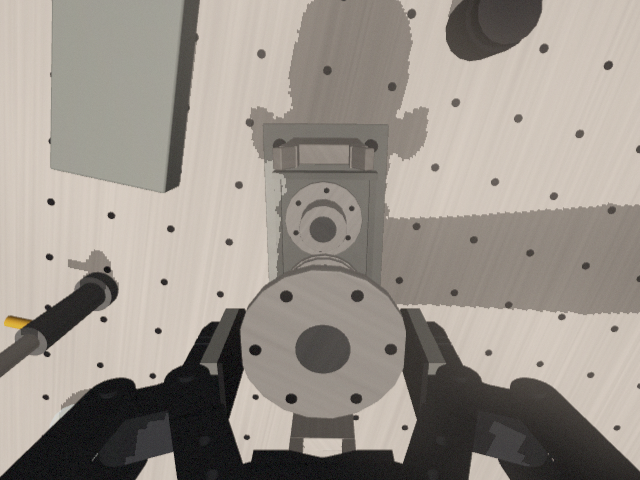

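Call:
play_rows(
  moves=[
    [[0.003, 0.006, -0.1], 0, 1],
    [[0.003, 0.006, -0.25], 0, 1],
    [[0.003, 0.006, -0.34], 0, 1],
    [[0.003, 0.006, -0.39], 0, 1],
    [[0.003, 0.006, -0.408], 0, 1],
    [[0.003, 0.006, -0.408], 0, 1],
    [[0.003, 0.006, -0.408], 0, 1],
  ],
)

```text
clock: 54.55
position: [647.7, -88.1, 232.3]
ee_rot: [0.783, -0.621, 0.014, -0.002]
contact_force: [0.4, -0.3, -1.2]
gripper_width: 59.0
```

Run:
```python
from h import *
im=arm.get_image('wrist'); save(im,'w35')
s=arm.get_image('scene'); cv2.imwrite('pics/s35.png',cv2.resize(s['pixels'][240:350,230:390],None,fx=5,fy=5,interpolation=cv2.INTER_CUBIC)[:,:,::-1])
st,g,_=tool(); print(Rm.T@(g[:2]-C), C+Rm@[0.3,-52.2]-g[:2])
```

```text
tcp [647.5 -88.1 232. ] grasp [651.2 -90.3  77.1] jawyaw 13.18 zaxis [ 0.0237 -0.0147 -0.9996] w 58.9 F [-0.2  1.  -0.9] t 54.6 j [ 0.12  0.58 -0.14  0.02 -0.83  0.1 ]
[  0.35480258 -52.31580723] [-0.07997413  0.10009383]
```

View pics/s35.png

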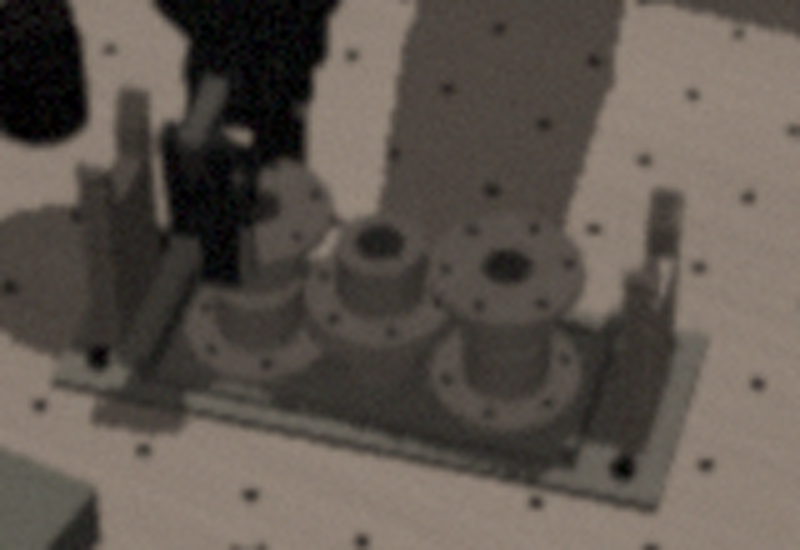

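View pics/w35.png

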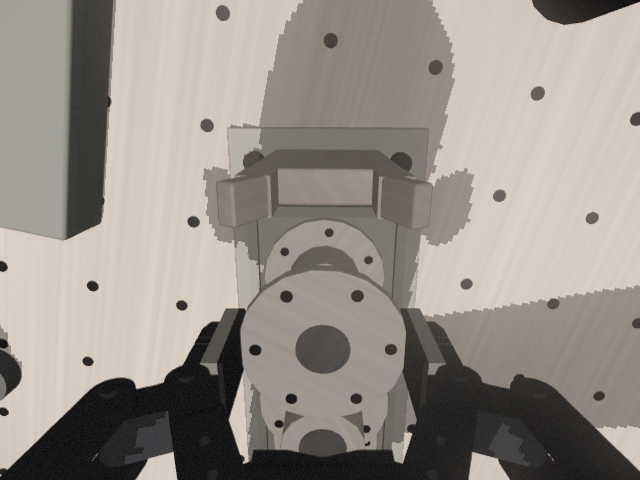

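Call:
play_rows(
  moves=[
    [[0, 0, -0.01], 0, 1],
    [[0, 0, -0.018], 0, 1],
    [[0, 0, -0.02], 0, 1],
    [[0, 0, -0.02], 0, 1],
  ],
)

```text
clock: 55.15
position: [647.5, -88.1, 225.9]
ee_rot: [0.783, -0.621, 0.014, -0.002]
contact_force: [0.2, 0.5, -1.5]
gripper_width: 59.3
```

Call:
play_rows(
  moves=[
    [[0, 0, -0.003], 0, 1],
    [[0, 0, -0.005], 0, 1],
    [[0, 0, -0.005], 0, 1],
  ],
)

```text
clock: 55.52
position: [647.5, -88.1, 225.8]
ee_rot: [0.784, -0.621, 0.014, -0.002]
contact_force: [-2.0, 0.7, 4.6]
gripper_width: 59.3
```

Call:
play_rows(
  moves=[
    [[0, 0, 0], 0, 0.2],
    [[0, 0, 0], 0, -0.3],
    [[0, 0, 0], 0, -1],
    [[0, 0, 0], 0, -1],
    [[0, 0, 0.12], 0, -1],
    [[0, 0.05, 0.3], 0, -1],
    [[-0.04, 0.16, 0.43], 0, -1],
    [[-0.04, 0.16, 0.43], 0, -1],
    [[-0.04, 0.16, 0.43], 0, -1],
    [[-0.04, 0.16, 0.43], 0, -1],
  ],
)

```text
clock: 56.78
position: [635.4, -40.6, 353.1]
ee_rot: [0.783, -0.621, 0.013, -0.0]
contact_force: [0.6, -0.0, -0.0]
gripper_width: 85.3
```

Run:
```python
from h import *
im=arm.get_image('wrist'); save(im,'w36')
tool()
for y,k,z in ((-52,'D',38),(0,'U',38),(52,'D',38)):
    p=C+Rm@[0,y]; s,a,b=fitc(im,p[0],p[1],z,k,5); print(s,Rm.T@(np.array([a,b])-C))
s=arm.get_image('scene');  cv2.imwrite('pics/s36.png',cv2.resize(s['pixels'][240:350,230:390],None,fx=5,fy=5,interpolation=cv2.INTER_CUBIC)[:,:,::-1])
cv2.imwrite('pics/s36m.png',cv2.resize(s['pixels'][270:400,450:560],None,fx=4,fy=4,interpolation=cv2.INTER_CUBIC)[:,:,::-1])
```

```text
tcp [635.4 -40.6 353.2] grasp [638.7 -43.  198.2] jawyaw 13.15 zaxis [ 0.0211 -0.0156 -0.9997] w 85.2 F [-0.1  0.1 -1. ] t 56.8 j [ 0.19  0.44 -0.05  0.02 -1.06  0.03]
20.969442 [  0.35567059 -51.36478474]
31.30014 [0.91127495 0.81214406]
22.812202 [ 0.22293874 51.63903142]
```

View pics/w36.png

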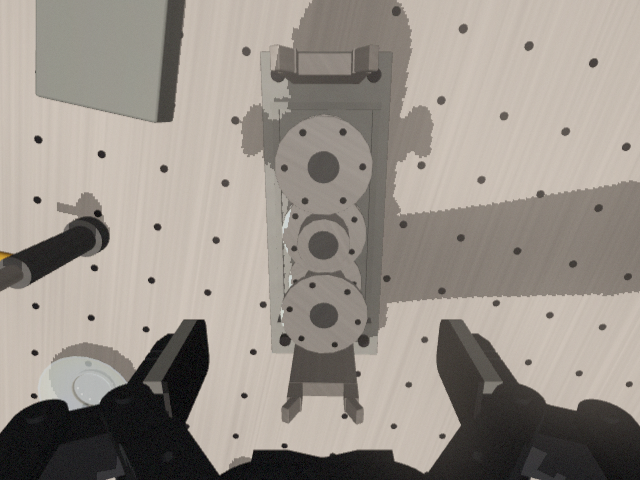

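View pics/s36.png

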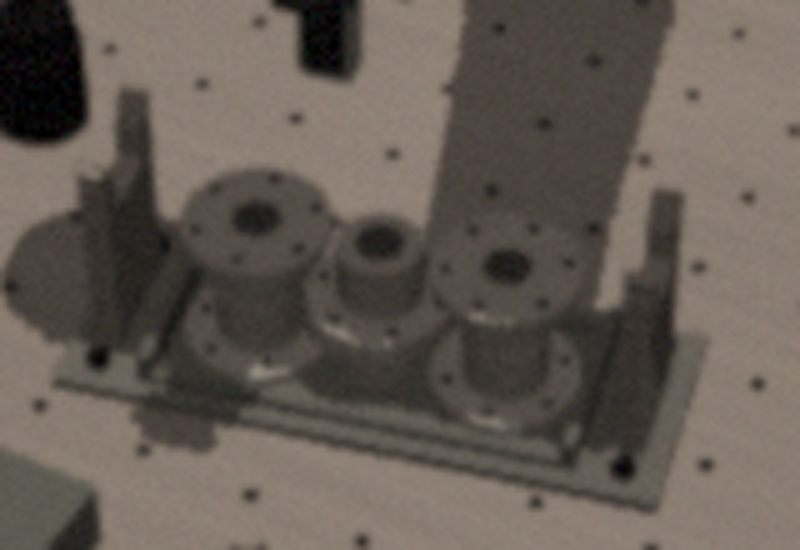

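View pics/s36m.png

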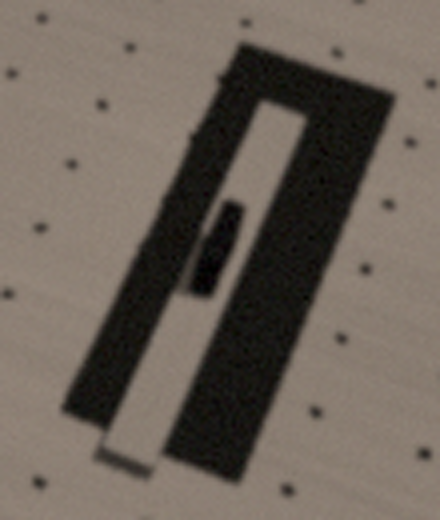

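Run:
```python
from h import *
s=arm.get_image('scene')
print(at(s,504,332,28))
for p in [(262,100),(306,118),(108,440),(163,455)]: print(at(s,450+p[0]/4,270+p[1]/4,13))
print(arm.look_for('bar',s)[0])
```

```text
[526.48982726 335.14485584  28.        ]
[398.29641439 326.74295991  13.        ]
[400.5854179  350.27074357  13.        ]
[649.53147323 322.85130774  13.        ]
[645.79584267 347.13572195  13.        ]
{'centre': [549.8, 338.1, 13.6], 'conf': 0.76}
```

Call:
play_rows(
  moves=[
    [[-0.03, 0.1, 0.03], 0.3, -1],
    [[-0.07, 0.25, 0.05], 0.6, -1],
    [[-0.12, 0.42, 0.1], 0.9, -1],
    [[-0.17, 0.6, 0.1], 1, -1],
    [[-0.22, 0.78, 0.1], 1, -1],
    [[-0.27, 0.95, 0.1], 1, -1],
    [[-0.27, 0.95, 0.1], 1, -1],
    [[-0.27, 0.95, 0.1], 1, -1],
    [[-0.27, 0.95, 0.1], 1, -1],
  ],
)

```text
clock: 58.1
position: [555.0, 243.3, 383.6]
ee_rot: [0.917, -0.398, 0.013, -0.004]
contact_force: [-0.7, -0.1, 0.9]
gripper_width: 85.3
```

Call:
play_rows(
  moves=[
    [[-0.05, 0.1, 0], 0.3, -1],
    [[-0.1, 0.2, 0], 0.6, -1],
    [[-0.12, 0.3, 0], 0.9, -1],
    [[-0.12, 0.3, 0], 1, -1],
    [[-0.12, 0.3, 0], 1, -1],
    [[-0.12, 0.3, 0], 1, -1],
  ],
)

```text
clock: 58.85
position: [519.4, 332.4, 383.6]
ee_rot: [0.989, -0.148, 0.011, -0.007]
contact_force: [0.0, -0.7, 1.2]
gripper_width: 85.2
```

Call:
play_rows(
  moves=[
    [[0, 0, 0], 0.3, -1],
    [[0, 0, 0], 0.5, -1],
    [[0, 0, 0], 0.5, -1],
    [[0, 0, 0], 0.5, -1],
    [[0, 0, 0], 0.5, -1],
  ],
)

```text
clock: 59.48
position: [519.5, 332.2, 383.7]
ee_rot: [1.0, -0.019, 0.01, -0.009]
contact_force: [0.4, 0.3, -0.0]
gripper_width: 85.4
```

Run:
```python
from h import *
im=arm.get_image('wrist'); save(im,'w37')
st,g,_=tool()
```

```text
tcp [519.5 332.3 383.6] grasp [522.7 334.9 228.7] jawyaw 87.88 zaxis [ 0.0208  0.0168 -0.9996] w 85.4 F [ 0.1 -1.   1. ] t 59.5 j [ 0.83  0.38 -0.06  0.   -1.11  0.7 ]
```

View pics/w37.png

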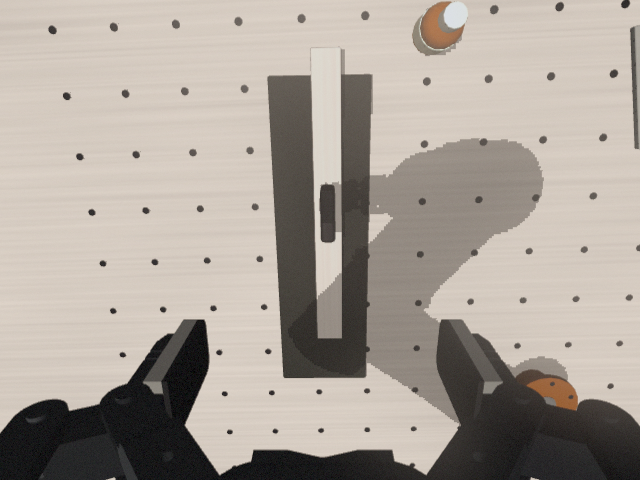

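Run:
```python
from h import *
im=arm.get_image('wrist');st,g,_=tool()
a=(at(im,311,48,13)+at(im,341,48,13))/2; b=(at(im,317.5,338.5,13)+at(im,342,338.5,13))/2
print(a,b,(a+b)/2,np.degrees(np.arctan2(*(a-b)[:2][::-1])))
print('tab',at(im,327.5,186,43),at(im,328,241,43))
m=(a+b)/2; print('proj tab ends z43',proj(im,[m[0]+22,m[1],43]),proj(im,[m[0]-22,m[1],43]),m[:2]-g[:2])
```

```text
tcp [519.4 332.4 383.6] grasp [522.7 335.  228.7] jawyaw 87.9 zaxis [ 0.0208  0.0168 -0.9996] w 85.3 F [-0.1 -0.3 -0.3] t 59.6 j [ 0.83  0.38 -0.06  0.   -1.11  0.7 ]
[650.41752714 331.08178219  13.        ] [395.75287746 336.00733348  13.        ] [523.0852023  333.54455784  13.        ] -1.1080380345586678
tab [548.60207915 333.04437376  43.        ] [503.78604573 334.09078031  43.        ]
proj tab ends z43 (np.float64(327.00461466937344), np.float64(190.50555700869035)) (np.float64(328.77849771343455), np.float64(244.1471160597262)) [ 0.41982306 -1.41537344]
```

Call:
play_rows(
  moves=[
    [[0.01, -0.005, -0.18], 0.033, -1],
    [[0.01, -0.005, -0.36], 0.033, -1],
    [[0.01, -0.005, -0.45], 0.033, -1],
    [[0.01, -0.005, -0.45], 0.033, -1],
    [[0.01, -0.005, -0.45], 0.033, -1],
  ],
)

```text
clock: 60.2
position: [523.0, 331.4, 250.1]
ee_rot: [1.0, -0.01, 0.011, -0.009]
contact_force: [0.9, -0.6, 0.3]
gripper_width: 85.4
```

Run:
```python
from h import *
im=arm.get_image('wrist'); save(im,'w38')
st,g,_=tool()
```

```text
tcp [523.  331.4 250.6] grasp [526.6 334.5  95.7] jawyaw 88.91 zaxis [ 0.0233  0.0195 -0.9995] w 85.4 F [ 0.3 -0.4  0.5] t 60.2 j [ 0.83  0.51 -0.21  0.01 -0.82  0.72]
```

View pics/w38.png

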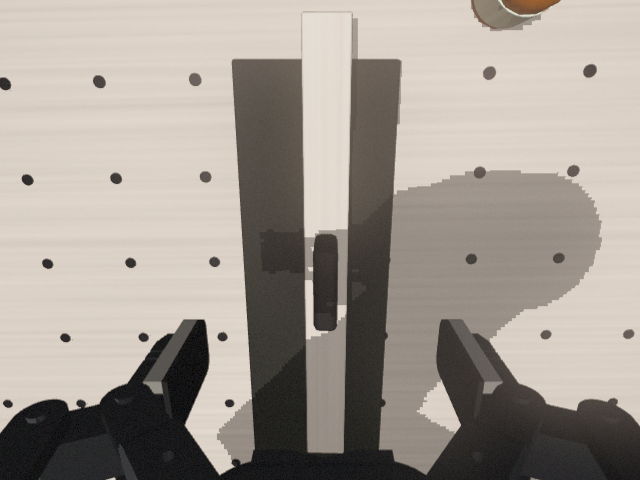

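Call:
play_rows(
  moves=[
    [[0, -0.003, -0.1], 0, -1],
    [[0, -0.003, -0.17], 0, -1],
    [[0, -0.003, -0.188], 0, -1],
    [[0, -0.003, -0.188], 0, -1],
    [[0, -0.003, -0.188], 0, 0.5],
    [[0, -0.003, -0.188], 0, 1],
    [[0, -0.003, -0.188], 0, 1],
    [[0, -0.003, -0.188], 0, 1],
    [[0, -0.003, -0.188], 0, 1],
    [[0, -0.003, -0.188], 0, 1],
    [[0, -0.003, -0.188], 0, 1],
  ],
)

```text
clock: 61.62
position: [523.1, 330.7, 194.6]
ee_rot: [1.0, -0.009, 0.012, -0.01]
contact_force: [-1.2, -0.8, 4.0]
gripper_width: 10.9
```

Run:
```python
from h import *
st,g,_=tool()
```

```text
tcp [523.1 330.7 194.6] grasp [526.8 333.7  39.7] jawyaw 88.93 zaxis [ 0.0238  0.0198 -0.9995] w 10.9 F [-1.2 -0.8  4. ] t 61.6 j [ 0.83  0.58 -0.26  0.01 -0.7   0.72]
```

Call:
play_rows(
  moves=[
    [[0, 0, 0.05], 0, 1],
    [[0, 0, 0.15], 0, 1],
    [[0, 0, 0.3], 0, 1],
    [[0, -0.05, 0.45], -0.1, 1],
    [[0.03, -0.15, 0.6], -0.3, 1],
    [[0.06, -0.27, 0.6], -0.5, 1],
    [[0.1, -0.39, 0.6], -0.7, 1],
    [[0.14, -0.5, 0.6], -0.9, 1],
    [[0.17, -0.6, 0.6], -1, 1],
    [[0.17, -0.6, 0.6], -1, 1],
    [[0.17, -0.6, 0.6], -1, 1],
  ],
)

```text
clock: 63.0
position: [573.8, 150.7, 374.5]
ee_rot: [0.963, -0.268, 0.014, -0.007]
contact_force: [0.7, -0.1, -2.9]
gripper_width: 10.7
```

Call:
play_rows(
  moves=[
    [[0.04, -0.12, 0], -0.2, 1],
    [[0.08, -0.24, 0], -0.4, 1],
    [[0.12, -0.36, 0], -0.6, 1],
    [[0.16, -0.48, 0], -0.8, 1],
    [[0.2, -0.6, 0], -1, 1],
    [[0.205, -0.63, 0], -1, 1],
    [[0.205, -0.63, 0], -1, 1],
    [[0.205, -0.63, 0], -1, 1],
  ],
)

```text
clock: 64.0
position: [635.1, -37.0, 374.5]
ee_rot: [0.862, -0.507, 0.015, -0.003]
contact_force: [0.5, 0.0, -2.4]
gripper_width: 10.6
```

Call:
play_rows(
  moves=[
    [[0, 0, 0], -0.2, 1],
    [[0, 0, 0], -0.4, 1],
    [[0, 0, 0], -0.52, 1],
    [[0, 0, 0], -0.52, 1],
    [[0, 0, 0], -0.52, 1],
    [[0, 0, 0], -0.52, 1],
  ],
)

```text
clock: 64.75
position: [635.1, -36.7, 374.5]
ee_rot: [0.785, -0.619, 0.015, -0.001]
contact_force: [-0.6, 0.4, -2.3]
gripper_width: 10.7
```

Run:
```python
from h import *
im=arm.get_image('wrist'); save(im,'w39')
s=arm.get_image('scene'); save(s,'s39')
st,g,_=tool(); print(Rm.T@(g[:2]-C), C+Rm@[0.2,-2]-g[:2])
```

```text
tcp [635.1 -36.9 374.5] grasp [639.  -39.6 219.5] jawyaw 13.46 zaxis [ 0.0248 -0.0171 -0.9995] w 10.6 F [-0.4  0.3 -2.4] t 64.8 j [ 0.2   0.42 -0.03  0.02 -1.11  0.02]
[ 0.1447062  -0.08842789] [ 0.49356742 -1.84758127]
```

View pics/w39.png

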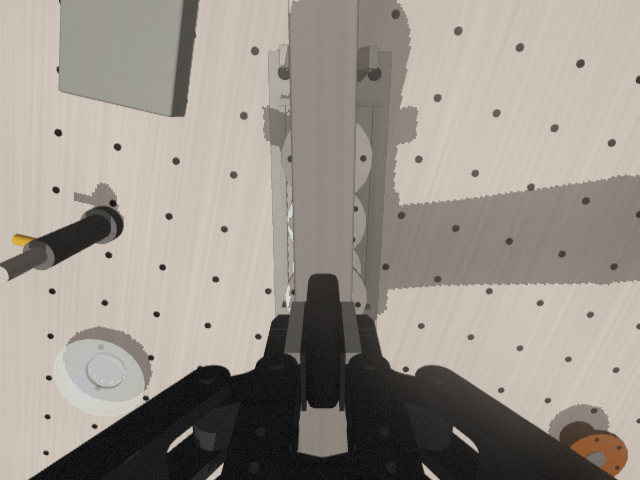

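View pics/s39.png

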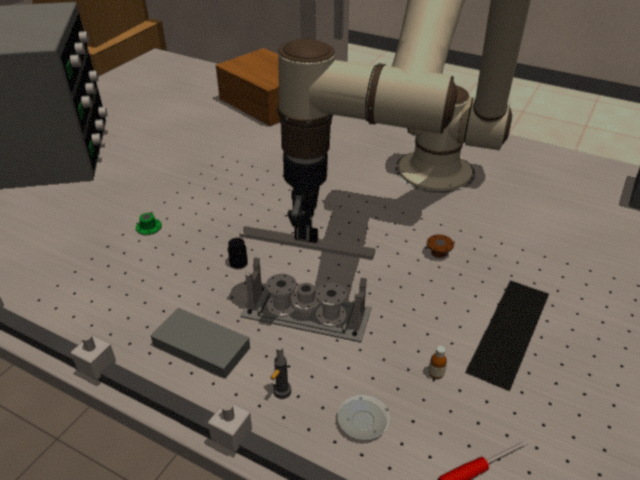

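Call:
play_rows(
  moves=[
    [[0, -0.006, -0.06], -0.005, 1],
    [[0, -0.006, -0.15], -0.005, 1],
    [[0, -0.006, -0.22], -0.005, 1],
    [[0, -0.006, -0.25], -0.005, 1],
    [[0, -0.006, -0.25], -0.005, 1],
    [[0, -0.006, -0.25], -0.005, 1],
  ],
)

```text
clock: 65.6
position: [635.6, -38.7, 300.7]
ee_rot: [0.784, -0.62, 0.016, -0.002]
contact_force: [0.6, 0.4, -2.0]
gripper_width: 10.8
```

Run:
```python
from h import *
im=arm.get_image('wrist'); save(im,'w40')
s=arm.get_image('scene'); cv2.imwrite('pics/s40.png',cv2.resize(s['pixels'][230:350,230:390],None,fx=5,fy=5,interpolation=cv2.INTER_CUBIC)[:,:,::-1])
st,g,_=tool(); print(Rm.T@(g[:2]-C), C+Rm@[0.2,-2]-g[:2])
```

```text
tcp [635.4 -38.7 300.7] grasp [639.6 -41.3 145.7] jawyaw 13.32 zaxis [ 0.0269 -0.017  -0.9995] w 10.8 F [ 0.3 -0.  -1.3] t 65.7 j [ 0.2   0.48 -0.12  0.03 -0.94  0.02]
[ 0.33817966 -1.9389192 ] [-0.12042191 -0.09123074]
```

View pics/w40.png

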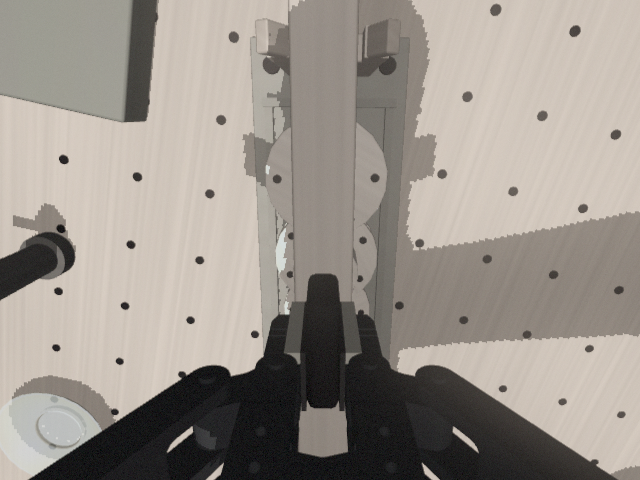

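View pics/s40.png

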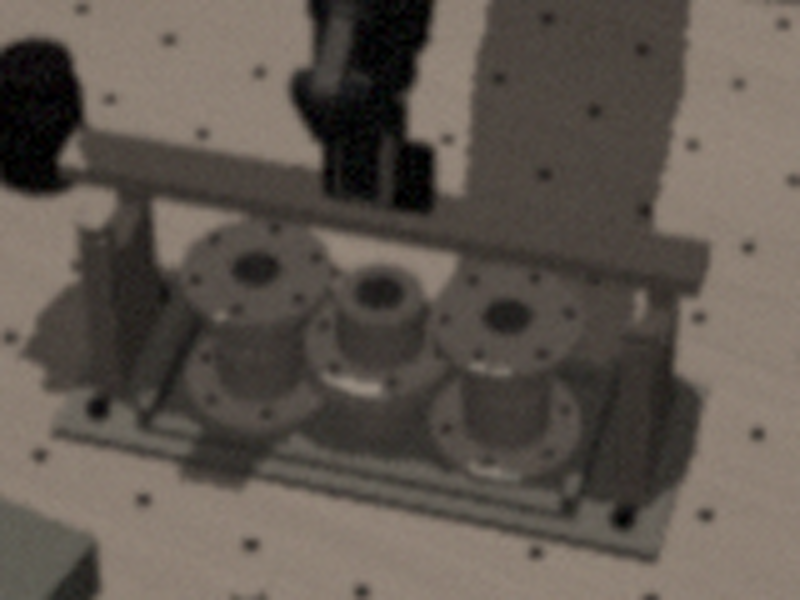

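Call:
play_rows(
  moves=[
    [[-0.004, -0.001, -0.02], 0, 1],
    [[-0.004, -0.001, -0.04], 0, 1],
    [[-0.004, -0.001, -0.055], 0, 1],
    [[-0.004, -0.001, -0.065], 0, 1],
    [[-0.004, -0.001, -0.065], 0, 1],
  ],
)

```text
clock: 66.32
position: [634.2, -39.0, 280.7]
ee_rot: [0.784, -0.62, 0.016, -0.001]
contact_force: [-0.3, -0.6, -2.2]
gripper_width: 10.7
```

Run:
```python
from h import *
im=arm.get_image('wrist'); save(im,'w41')
st,g,_=tool(); print(Rm.T@(g[:2]-C))
```

```text
tcp [634.3 -39.  281. ] grasp [638.4 -41.6 126.1] jawyaw 13.32 zaxis [ 0.0268 -0.0171 -0.9995] w 10.3 F [-0.2  0.7 -2.8] t 66.4 j [ 0.2   0.5  -0.14  0.03 -0.9   0.02]
[-0.8431432  -1.97192933]
```

View pics/w41.png

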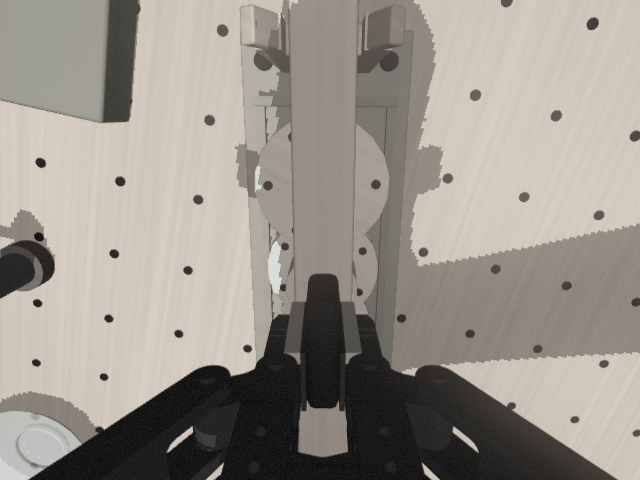

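Call:
play_rows(
  moves=[
    [[0, 0, -0.015], 0, 1],
    [[0, 0, -0.03], 0, 1],
    [[0, 0, -0.04], 0, 1],
    [[0, 0, -0.042], 0, 1],
    [[0, 0, -0.042], 0, 1],
  ],
)

```text
clock: 67.0
position: [634.3, -39.0, 268.4]
ee_rot: [0.784, -0.62, 0.016, -0.002]
contact_force: [0.0, -0.2, -2.7]
gripper_width: 10.7
```

Call:
play_rows(
  moves=[
    [[0, 0, -0.004], 0, 1],
    [[0, 0, -0.008], 0, 1],
    [[0, 0, -0.008], 0, 1],
  ],
)

```text
clock: 67.38
position: [634.4, -38.9, 267.5]
ee_rot: [0.784, -0.62, 0.016, -0.002]
contact_force: [-3.2, 0.3, 4.7]
gripper_width: 11.0
```

Run:
```python
from h import *
im=arm.get_image('wrist'); save(im,'w42')
s=arm.get_image('scene'); cv2.imwrite('pics/s42.png',cv2.resize(s['pixels'][230:350,230:390],None,fx=5,fy=5,interpolation=cv2.INTER_CUBIC)[:,:,::-1])
tool()
```

```text
tcp [634.4 -38.9 267.5] grasp [638.8 -41.6 112.6] jawyaw 13.36 zaxis [ 0.0281 -0.0173 -0.9995] w 10.6 F [-2.6  0.5  5.8] t 67.5 j [ 0.2   0.52 -0.16  0.03 -0.87  0.02]
```

View pics/s42.png

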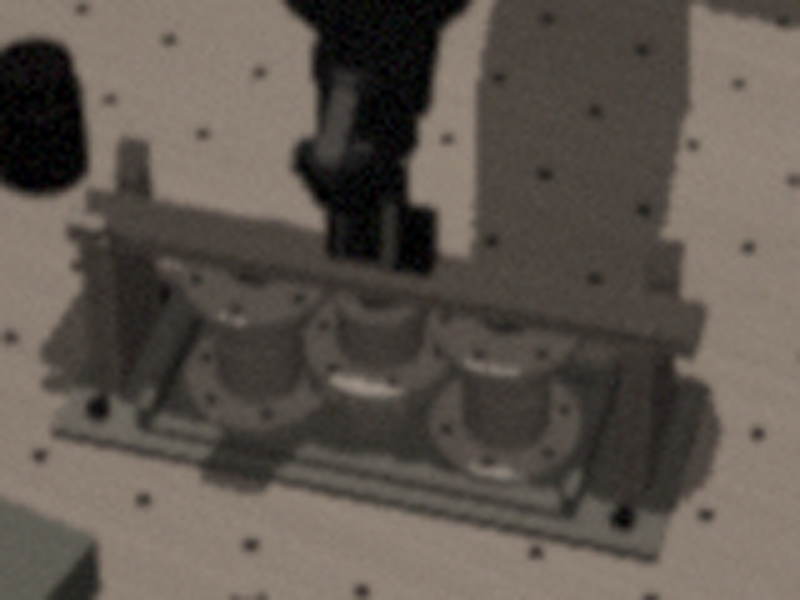

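Call:
play_rows(
  moves=[
    [[0, 0, 0], 0, 0.7],
    [[0, 0, 0], 0, 0],
    [[0, 0, 0], 0, -1],
    [[0, 0, 0], 0, -1],
    [[0, 0, 0], 0, -1],
    [[0, 0, 0.1], 0, -1],
    [[0, 0, 0.25], 0, -1],
    [[0, 0, 0.4], 0, -1],
    [[0, 0, 0.4], 0, -1],
    [[0, 0, 0.4], 0, -1],
  ],
)

```text
clock: 68.72
position: [634.1, -38.9, 387.1]
ee_rot: [0.784, -0.62, 0.016, -0.002]
contact_force: [-0.4, 0.2, -1.0]
gripper_width: 85.4
```

Run:
```python
from h import *
im=arm.get_image('wrist'); save(im,'w43')
s=arm.get_image('scene'); cv2.imwrite('pics/s43.png',cv2.resize(s['pixels'][230:350,230:390],None,fx=5,fy=5,interpolation=cv2.INTER_CUBIC)[:,:,::-1])
save(s,'s43f')
tool()
```

```text
tcp [634.1 -38.9 385.9] grasp [638.  -41.6 231. ] jawyaw 13.34 zaxis [ 0.0252 -0.0175 -0.9995] w 85.1 F [ 0.6  0.5 -0.1] t 68.8 j [ 0.2   0.41 -0.01  0.02 -1.13  0.03]
```

View pics/w43.png

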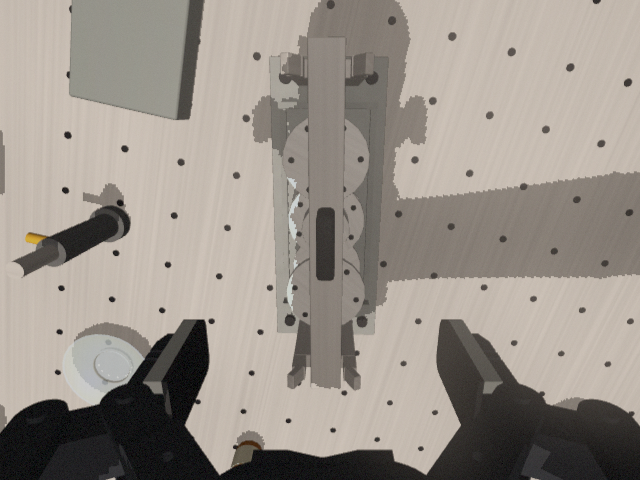

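View pics/s43.png

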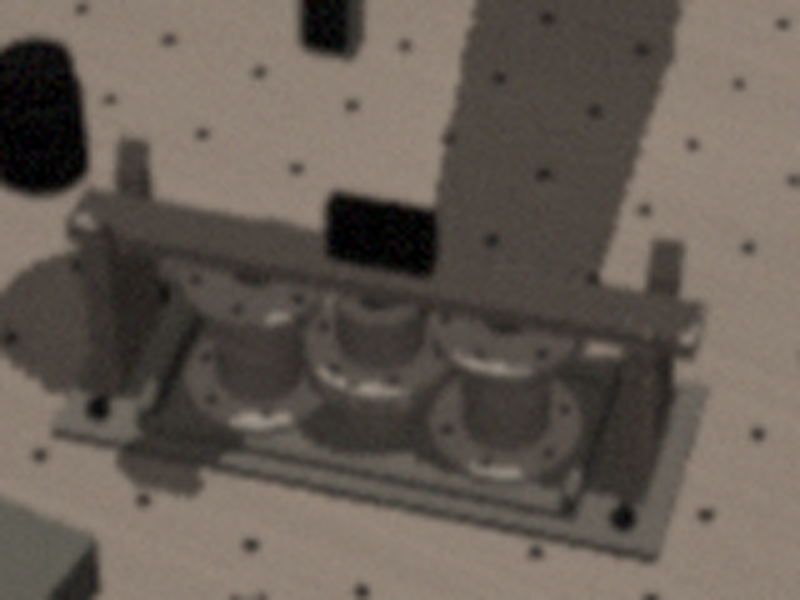

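View pics/s43f.png

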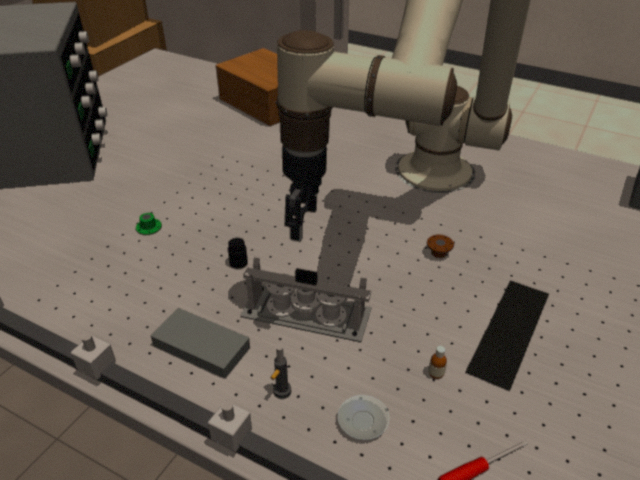

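Run:
```python
from h import *
s=arm.get_image('scene');
for n in ('canister','oil_bottle','bar'): print(n,arm.look_for(n,s)[:1])
print(arm.job_done()); tool()
```

```text
canister [{'centre': [588.1, -242.1, 41.9], 'conf': 0.82}]
oil_bottle [{'centre': [670.3, 251.2, 37.3], 'conf': 0.97}]
bar [{'centre': [644.7, -30.2, 82.8], 'conf': 0.66}]
the job is handed in; nothing more can be done
None
the job is handed in; nothing more can be done
```

The job is handed in, with all six flanges stacked in the trough and the bar back in both notches. It took about 69 s of the 210 s allowed, and I have no verdict on it.

**What I did:**
- I laid the bar on the middle of the mat. It was later knocked a few centimetres along the mat while the arm was elsewhere, so I measured it again before picking it up.
- The bottom layer is U, D, U and the top layer is D, U, D. I turned none over and left the green and brown look-alikes alone.
- I lowered the bar until it touched at the expected seating height (underside about 76 mm), then let go and moved clear.

**Last checks:**
- **Stack:** The wrist camera put the top-layer flanges at about y = -51.4, 0.8 and 51.6 mm along the cradle, against targets of -52, 0 and +52. The bottom layer, measured just before the top layer went on, was at about -51.5, -0.5 and 52.2 mm.
- **Bar:** The scene and wrist pictures show it lying between the horns of both posts.
- **Bystanders:** The canister and the bottle are within about 4 mm of where they started, which is the detector's own error.

**What went wrong or disagreed:**
- The first U flange caught the cradle's end wall on the first try, with about 17 N at the wrist. I lifted it, moved it 5 mm inward and set it down flat.
- Wrist-camera and tool positions differed by about 2 mm along the trough, and readings of the top middle flange ranged from -0.9 to +1.0 mm. Those flange figures are good to about 1–2 mm.
- The gripper had picked up a tilt of about 1.7° by the end. I corrected the grip positions for it.

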